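Clear the sample tube and put the slide cases away

TASK

The heavy sample tube lies in the way of the slide cabinet's drawer: roll it along the bench by pushing on its top (do not grip it, push it low on its side or lift it) until it lies on the yellow tape line, along the line and between its ends. Then pull the drawer out to its stop, stack all the slide cases lying on the bench flat and squarely in one pile on the orange outline in the drawer, and push the drawer fully shut. Leave everything else on the bench where it is.

Things in the scene. Friction and masses are not known exactly. Their poses are not given: they have to be found in the camera images.
- tube: aluminium sample tube, two dark rubber bands: closed cylinder 60 mm in diameter, 120 mm long, 0.45 kg. Origin: its middle, on its axis; x along its axis, y and z turn as it rolls (z up, white label on top, at the start). Rolls freely across its axis, but stops soon after a slow push. Touch it only near its top: fingertips on it under 43 mm above the bench are too low
- line_mid (a point): yellow tape line stuck flat on the bench to the left (+y) of the cabinet, 260 mm long and 16 mm wide. The point is the middle of the line, on the bench; x runs along the line. The tube is to lie along it, with its axis over the line. A fixed black rubber buffer rail (160 x 20 x 25 mm high) runs parallel to it, its axis 80 mm beyond the line (+y); the tube on the line does not touch it
- cabinet: low grey slide cabinet with one blue-fronted drawer, fixed, 240 mm deep (x), 260 mm wide (y), 115 mm high. Origin: centre of its underside, on the bench; its front is at -x, and the drawer opens towards its own -x
- drawer (a joint): how far the drawer is out, m: 0 shut (so at the start), 0.170 at its stop; about 1.5 N of friction, stays where it is left. Drawer tray inside: 193 mm long (x), 218 mm wide (y), walls 40 mm high; its blue front is 15 mm thick, top edge 107 mm above the bench
- drawer_handle (a point): steel bar handle of the drawer, 10 mm thick, 100 mm long, level, parallel to the drawer's front, whose face is 42 mm behind the bar's axis. The point is the middle of the bar, on its axis, 91 mm above the bench; axes as the cabinet's (opens to -x). Moves with the drawer
- outline (a point): orange outline 97 x 67 mm on the drawer's floor, a little larger than a case, where the pile belongs. The point is its centre, on the floor, 21 mm above the bench; x along its long side, the way the drawer slides. Drawer at its stop: the point is 97 mm in front of the cabinet; shut: inside it (five stacked cases pass under its top with 12 mm to spare). Moves with the drawer
- case1: green flat plastic slide case with a black seam and a blank white label on its lid, a closed box 85 x 55 x 14 mm, about 70 g. Origin: centre of its underside; x along the 85 mm side, y along the 55 mm side, z up. It lies lid up on the bench, or is absent (three to five of the five cases are there)
- case2: blue flat plastic slide case with a black seam and a blank white label on its lid, a closed box 85 x 55 x 14 mm, about 70 g. Origin: centre of its underside; x along the 85 mm side, y along the 55 mm side, z up. It lies lid up on the bench, or is absent (three to five of the five cases are there)
- case3: orange flat plastic slide case with a black seam and a blank white label on its lid, a closed box 85 x 55 x 14 mm, about 70 g. Origin: centre of its underside; x along the 85 mm side, y along the 55 mm side, z up. It lies lid up on the bench, or is absent (three to five of the five cases are there)
- case4: grey flat plastic slide case with a black seam and a blank white label on its lid, a closed box 85 x 55 x 14 mm, about 70 g. Origin: centre of its underside; x along the 85 mm side, y along the 55 mm side, z up. It lies lid up on the bench, or is absent (three to five of the five cases are there)
- case5: red flat plastic slide case with a black seam and a blank white label on its lid, a closed box 85 x 55 x 14 mm, about 70 g. Origin: centre of its underside; x along the 85 mm side, y along the 55 mm side, z up. It lies lid up on the bench, or is absent (three to five of the five cases are there)
- jar_a: specimen jar with yellow cap, 47 mm across, 56 mm high; leave it alone. Origin: centre of its underside
- jar_b: second specimen jar with yellow cap, 47 mm across, 56 mm high; leave it alone. Origin: centre of its underside
- jar_c: specimen jar with red cap, 47 mm across, 56 mm high; leave it alone. Origin: centre of its underside
- coverslips: green coverslip box 60 x 35 x 22 mm; leave it alone. Origin: centre of its underside
- redbox: brown carton 90 x 60 x 28 mm; leave it alone. Origin: centre of its underside
- pen: black marker pen 130 x 12 x 12 mm; leave it alone. Origin: centre of its underside
Things that resemble listed ones, but are neither listed nor needed, are in the scene too. There is more than one size of the case5; the one meant has the size given above. What is shaped like the tube but purple is not meant.

How it is judged (in metres and radians):
On the way, in this order (a step that is already met when the one before it is completed fails the run):
1. the tube has been rolled at least half over (angle between tube's own z axis and vertical above 2 rad), for 0.1 s.
2. the tube lies at rest on the yellow line, let go (y of tube in the frame of line_mid between -0.012 and 0.012 m and x of tube in the frame of line_mid between -0.065 and 0.065 m and angle between the x axis of tube and the x axis of line_mid, either way round below 0.2 rad and height (world z) of tube below 0.034 m and linear speed of tube below 0.02 m/s and contact force between the fingers and tube below 0.05 N), for 0.3 s.
3. the drawer is out to its stop (value of joint drawer above 0.163 m), for 0.2 s.
4. all cases are stacked squarely on the outline in the drawer, let go (horizontal distance between each of case1, case2, case3, case4, case5 and outline below 0.009 m and angle between the x axis of each of case1, case2, case3, case4, case5 and the x axis of outline, either way round below 0.12 rad and angle between each of case1, case2, case3, case4, case5's own z axis and vertical below 0.06 rad and z of case1 in the frame of outline between -0.004 and 0.06 m and linear speed of each of case1, case2, case3, case4, case5 below 0.02 m/s and horizontal distance between case1 and case2 below 0.008 m and horizontal distance between each of case1, case2 and case3 below 0.008 m and horizontal distance between each of case1, case2, case3 and case4 below 0.008 m and horizontal distance between each of case1, case2, case3, case4 and case5 below 0.008 m and z of case2 in the frame of outline between -0.004 and 0.06 m and z of case3 in the frame of outline between -0.004 and 0.06 m and z of case4 in the frame of outline between -0.004 and 0.06 m and z of case5 in the frame of outline between -0.004 and 0.06 m and contact force between the fingers and case1 below 0.05 N and contact force between the fingers and case2 below 0.05 N and contact force between the fingers and case3 below 0.05 N and contact force between the fingers and case4 below 0.05 N and contact force between the fingers and case5 below 0.05 N), for 0.3 s.
5. the drawer is shut (value of joint drawer below 0.006 m), for 0.2 s.
At the end, for the whole second after the job is handed in: The tube lies still on the bench with its axis over the yellow line (within 12 mm across, 65 mm along, 0.2 rad); every case present lies flat in one pile in the drawer, within 9 mm and 0.12 rad of the outline and 8 mm of each other; the drawer is shut to within 6 mm (y of tube in the frame of line_mid between -0.012 and 0.012 m and x of tube in the frame of line_mid between -0.065 and 0.065 m and angle between the x axis of tube and the x axis of line_mid, either way round below 0.2 rad and height (world z) of tube below 0.034 m and linear speed of each of tube, case1, case2, case3, case4, case5 below 0.02 m/s and horizontal distance between each of case1, case2, case3, case4, case5 and outline below 0.009 m and angle between the x axis of each of case1, case2, case3, case4, case5 and the x axis of outline, either way round below 0.12 rad and angle between each of case1, case2, case3, case4, case5's own z axis and vertical below 0.06 rad and z of case1 in the frame of outline between -0.004 and 0.06 m and horizontal distance between case1 and case2 below 0.008 m and horizontal distance between each of case1, case2 and case3 below 0.008 m and horizontal distance between each of case1, case2, case3 and case4 below 0.008 m and horizontal distance between each of case1, case2, case3, case4 and case5 below 0.008 m and z of case2 in the frame of outline between -0.004 and 0.06 m and z of case3 in the frame of outline between -0.004 and 0.06 m and z of case4 in the frame of outline between -0.004 and 0.06 m and z of case5 in the frame of outline between -0.004 and 0.06 m and value of joint drawer below 0.006 m and velocity of joint drawer below 0.01 m/s); the robot touches nothing.
It fails at once if the tube is lifted off the bench or stood up (height (world z) of tube above 0.045 m or angle between tube's own x axis and vertical below 1.2 rad or angle between tube's own x axis and vertical above 1.94 rad).
It fails at once if the fingers grip the tube or push it low on its side (contact force between the fingers and tube above 0.5 N and height (world z) of the grasp point below 0.06 m).
It fails at once if another thing on the bench is moved by more than 4 cm or knocked over (distance of any of jar_a, jar_b, jar_c, coverslips, redbox, pen from where it was at the start of the episode above 0.04 m or angle between any of jar_a, jar_b, jar_c, coverslips, redbox, pen's own z axis and vertical above 0.6 rad).
Of case1, case2, case3, case4, case5 only 3 to 5 are there at a start; the rules pass over those that are not, and their reading is None.
At some moment in a run one of tube, case1, case2, case3, case4, case5 may be knocked a few centimetres aside while the robot is not near it.
Once in a run the grip may slacken for a moment while it holds something.
It also fails if it takes over 210 s, if anything falls off the work surface, if the arm or the gripper's body presses on something with over 40 N, if the wrist force passes 120 N, or if a joint passes its speed limit or range.

ROBOT

A 6-joint arm with a two-finger parallel gripper is mounted at the origin on the work surface. World frame = base frame: x ahead of the robot, y to its left, z up, the work surface at z = 0. Lengths are in mm, angles in degrees, forces in N, time in s.
With the tool pointing down it reaches from about 350 to 850 mm from the base axis. Payload 8.1 kg.
Tool frame: the origin (TCP) lies between the finger pads; the fingertips stand 22 mm ahead of it and the grasp point (between the pads) lies 3 mm ahead of it; z points along the fingers, y is the line along which they close (so a half turn about z gives the same grasp; the last joint's range is limited). The gripper opens to 85 mm and grips with 20 to 120 N. Pads are 22 mm wide; open, the fingers measure 114 mm over their backs; the gripper's body (76 mm by 85 mm) begins 54 mm behind the grasp point. The pads swing forward as they close: fully open they stand 13 mm farther back than shut.
Start: joints at [-69.981, 7.471, 85.268, -0, 87.261, -4.893], TCP at [252.757, -544.168, 253.292] pointing down, gripper open.
Joint ranges: [-169.43, 169.43], [-51.17, 129.36], [1.28, 143.12], [-76.62, 256.62], [0, 156.53], [-152.29, 152.29]. Speed limits (degrees/s): [136.94, 136.94, 159.86, 180, 180, 180].

INTERFACE

Orientations are given as [roll, pitch, yaw] about the fixed x, y, z axes, in that order (R = Rz(yaw) Ry(pitch) Rx(roll)).
In Python, from bench import sense, snapshot, calibration, hand_in gives the robot as it stands.
- The arm moves only by the shell command python3 -m crank 'ROWS' [FORCE]. ROWS is JSON, a list of rows, each a list of 5 numbers: the shift along the tool's x, y, z in cm, then the turn about the tool's z in rad, then the finger opening in cm, from 0 to 8.54. A call has 1 to 20 rows; each row is the pose to reach, as a shift and turn from the pose commanded when the call began, along the tool's axes at that moment; what a row does not reach only later rows make up. A row lasts 1/10 s, in which the tool goes at most 50 mm and 8.59 degrees, less where a joint would pass 70% of its speed; a pose out of reach is approached as far as the arm can. A call with a gripper value outside its range is refused whole. The fingers move at their own pace and stop on an object; FORCE is the grip in N (left out, the last holds). Time passes only in rows, so rows that repeat a pose let the fingers close. It gives the time, the measured TCP pose, the force, the opening and the grip force at its end, in the units of the state.
- sense(): the state, without advancing time (a new reading comes with each control period).
- snapshot(name): name is "scene" or "top" or "wrist"; returns (picture, depth): 384x512x3 uint8, red, green, blue; 384x512 float32, mm along the optical axis (not along the pixel's ray), 0 where there is no reading.
- calibration(name): a dict with "fovy" (degrees; the focal length in pixels is half the picture's height over the tangent of half this angle, whatever the lens; pixels are square), "cx", "cy" (the principal point, pixels), "rvec" (rotation vector, rad) and "tvec" (3), from world to camera coordinates, as OpenCV has them; the wrist camera has in their place "tool_from_camera" (4x4, takes a point from camera to tool coordinates, whose origin is the TCP and whose axes are the flange's). Camera axes: x right, y down, z forward; pixel columns grow to the right and rows downward; lengths in mm; the calibration is good to about 2 mm. A picture is of the moment at which its call begins: read the wrist's pose just before it. calibration takes no time and is no camera call.
- hand_in(): hands the job in; it is judged then, once.
The state is a dict: "time": time; "joint_pos": joint angles; "qd": joint speeds; "joint_efforts": joint torques, N m; "tool_pos": TCP position; "tcp_rot": TCP orientation; "ft_force": force on the tool from outside, world axes, zero at the start; "wrist_torque": the same for the moment, N m; "finger_gap": finger opening in mm; "grip_force": force on a finger pad.
Only numpy, scipy, OpenCV 4.12 (cv2) and the standard library are available. Lean on these libraries where they do the work, as an engineer would, in place of code of your own. Each camera call takes 0.05 s, during which the arm holds its last target. There are 200 camera calls.

## Working session

There is one attempt and no reset: what is moved stays moved. The work goes in short steps, Python scripts to look and compute and a shell command to move; the robot and the scene stay as the last step left them, time stands still between calls to the robot, and variables do not carry over. Pictures are saved under pics/ and viewed, at most 14 in all, crops included, and the job is handed in when it is done.

```bash
ls; mkdir -p pics; cat > h.py <<'E'
import numpy as np, cv2
from scipy.spatial.transform import Rotation as R
from bench import sense, snapshot, calibration
def cloud(name, s=None):
    s=s or sense(); im,d=snapshot(name); c=calibration(name)
    h,w=d.shape; f=h/2/np.tan(np.radians(c["fovy"])/2)
    u,v=np.meshgrid(np.arange(w),np.arange(h))
    P=np.stack([(u-c["cx"])/f*d,(v-c["cy"])/f*d,d],-1)
    if "rvec" in c:
        M=cv2.Rodrigues(np.array(c["rvec"],float))[0]; W=(P-np.array(c["tvec"],float).ravel())@M
    else:
        T=np.array(c["tool_from_camera"]); P=P@T[:3,:3].T+T[:3,3]
        W=P@R.from_euler('xyz',s["tcp_rot"],degrees=True).as_matrix().T+np.array(s["tool_pos"])
    W[d==0]=np.nan
    return im,W
def save(im,n,k=1):
    cv2.imwrite(f"pics/{n}.png",cv2.resize(im[...,::-1],None,fx=k,fy=k,interpolation=cv2.INTER_NEAREST))
E
python3 - <<'E'
from h import *
print(sense()); print({n:calibration(n) for n in("scene","top","wrist")})
for n in("scene","top"):
    im,W=cloud(n); save(im,n,1.5); np.savez(n,im=im,W=W)
E
```

```text
pics
{'time': 0.0, 'joint_pos': array([-6.99816901e+01,  7.51455508e+00,  8.53297478e+01, -1.13122065e-03,
        8.72618567e+01, -4.88979706e+00]), 'qd': array([-0.0419886 , -0.03870295, -0.01515933,  0.10744914,  0.03658884,
       -0.00469661]), 'joint_efforts': array([-3.77448276e-03, -5.69407654e+01, -5.00561607e+01, -4.51781007e-04,
        1.50981301e-02, -3.47950277e-05]), 'tool_pos': array([ 252.56712018, -543.68536219,  252.24567415]), 'tcp_rot': array([-1.79894130e+02, -7.92326825e-03,  2.49081547e+01]), 'ft_force': array([-0.34500862, -0.64334374, -0.61236715]), 'wrist_torque': array([-0.0217145 ,  0.02754817,  0.01101926]), 'grip_force': 0.0, 'finger_gap': 85.3616123114323}
{'scene': {'fovy': 54.08470512384805, 'cx': 262.4354227388783, 'cy': 195.6684224630974, 'rvec': array([ 2.11750618,  1.43358729, -0.49009732]), 'tvec': array([-141.56996419, -381.42991865, 1445.33924838])}, 'top': {'fovy': 48.199898507241535, 'cx': 254.455062806164, 'cy': 190.74563723112075, 'rvec': array([ 2.15465969, -2.10896801,  0.19943579]), 'tvec': array([ -94.79912886,  544.10579724, 1254.65296016])}, 'wrist': {'fovy': 68.79022217167721, 'cx': 252.8149544029367, 'cy': 185.3348615507876, 'tool_from_camera': array([[ 1.33087089e-04, -9.64526707e-01, -2.63985253e-01,
         6.58899368e+01],
       [ 9.99999797e-01,  2.92966274e-04, -5.66269259e-04,
         1.65488094e+00],
       [ 6.23520600e-04, -2.63985124e-01,  9.64526550e-01,
        -1.20240810e+02],
       [ 0.00000000e+00,  0.00000000e+00,  0.00000000e+00,
         1.00000000e+00]])}}
```

View pics/top.png

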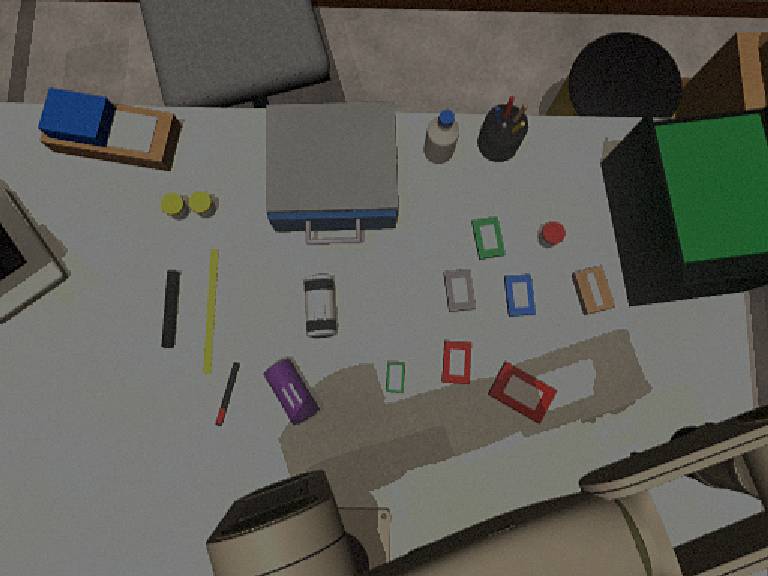

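View pics/scene.png

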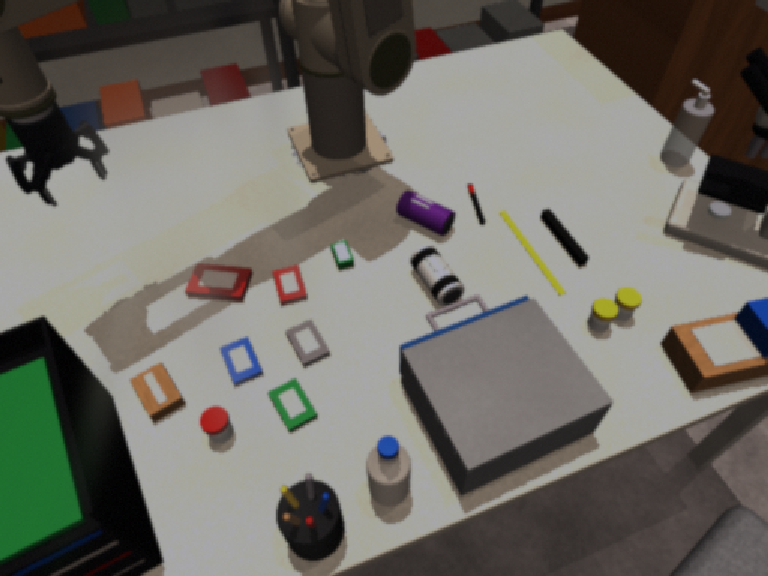

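The top view (1.5x pixels) shows the tube at (320,305) and a purple decoy at (291,391). The yellow line runs (215,250)–(208,373), with the rail at (171,308) and the handle at (334,238).

Lookalikes:
- **Red:** (457,362) against a bigger one at (522,392).
- **Green:** (488,238), with the coverslip box at (396,377).
- **Orange/brown:** (593,289), either case3 or the carton.
- **Grey and blue:** (460,290) and (520,295).

Next I measure their sizes.

```bash
cat >> h.py <<'E'
def blobs(im,W,zmin=5,zmax=140,amin=60,roi=(150,900,-500,500)):
    z=W[...,2]; m=(z>zmin)&(z<zmax)&(W[...,0]>roi[0])&(W[...,0]<roi[1])&(W[...,1]>roi[2])&(W[...,1]<roi[3])
    n,l,st,ce=cv2.connectedComponentsWithStats(m.astype(np.uint8),connectivity=4)
    out=[]
    for i in range(1,n):
        if st[i,4]<amin: continue
        q=l==i; p=W[q]; top=np.percentile(p[:,2],75)
        t=p[p[:,2]>top-5]
        (cx,cy),(a,b),g=cv2.minAreaRect(t[:,:2].astype(np.float32))
        if a<b: a,b,g=b,a,g+90
        g=(g+90)%180-90
        out.append((ce[i],np.array([cx,cy,top]),a,b,g,np.median(im[q],0)))
    return out
def show(bl):
    for c,p,a,b,g,col in bl: print("px",c.round(),"xyz",p.round(1),"size %.0f %.0f ang %.1f"%(a,b,g),col)
E
python3 - <<'E'
from h import *
for n in("top","scene"):
    d=np.load(n+".npz"); print(n); show(blobs(d["im"],d["W"]))
    im,W=d["im"].astype(int),d["W"]; m=(im[...,0]>110)&(im[...,1]>100)&(im[...,2]<70)&(abs(W[...,2])<6)
    nn,l,st,ce=cv2.connectedComponentsWithStats(m.astype(np.uint8)); i=1+np.argmax(st[1:,4]); p=W[l==i]
    (c,s,g)=cv2.minAreaRect(p[:,:2].astype(np.float32)); print("line",ce[i],c,s,g,p.mean(0))
d=np.load("top.npz");im=d["im"]
save(im[130:290,240:430],"crop",4)
E
```

```text
top
px [91. 91.] xyz [849.1 432.1  63.7] size 136 102 ang 89.8 [119.  90.  60.]
px [220. 113.] xyz [788.5  24.4 116.7] size 259 236 ang -87.0 [99. 96. 92.]
px [334.  90.] xyz [ 867.9 -328.7  101.6] size 87 64 ang -89.8 [35. 34. 32.]
px [293.  94.] xyz [ 856.1 -198.7  118. ] size 53 47 ang 79.9 [86. 82. 73.]
px [116. 137.] xyz [709.4 353.1  57.2] size 46 43 ang 46.6 [121. 121.  45.]
px [134. 136.] xyz [714.8 296.   57.5] size 44 44 ang -46.0 [121. 122.  47.]
px [325. 158.] xyz [ 664.5 -304.9   15.9] size 86 56 ang 10.6 [ 55. 102.  62.]
px [367. 156.] xyz [ 666.7 -432.3   57.7] size 45 43 ang -44.1 [118.  47.  45.]
px [306. 193.] xyz [ 550.  -244.1   15.9] size 86 56 ang 8.2 [99. 94. 90.]
px [113. 205.] xyz [496.7 352.2  26.5] size 155 22 ang -0.2 [33. 33. 31.]
px [386. 190.] xyz [ 557.2 -490.9   28.8] size 73 19 ang 2.2 [112.  85.  60.]
px [346. 196.] xyz [ 542.5 -369.6   16.4] size 85 55 ang 5.8 [ 51.  76. 120.]
px [213. 203.] xyz [505.2  42.3  59.4] size 121 42 ang 4.6 [98. 95. 90.]
px [304. 241.] xyz [ 400.4 -238.4   16.4] size 85 55 ang -3.6 [120.  45.  42.]
px [194. 260.] xyz [33
[... 1186 characters left out ...]
245.    14.4] size 86 55 ang 7.9 [120.  112.5 110. ]
px [160. 240.] xyz [ 543.3 -370.7   14.4] size 86 55 ang 5.6 [ 77.  97. 157.]
px [116. 262.] xyz [ 563.9 -491.3   27.9] size 62 17 ang 0.2 [142. 101.  62.]
px [195. 269.] xyz [ 664.8 -306.4   14.3] size 88 55 ang 10.6 [ 65. 124.  73.]
px [144. 282.] xyz [ 667.1 -433.    55.5] size 46 45 ang -7.7 [161.  44.  41.]
px [259. 318.] xyz [ 865.3 -200.4  118.5] size 53 48 ang 73.2 [111. 101.  93.]
px [204. 336.] xyz [ 868.4 -330.1  100.9] size 89 63 ang -90.0 [34. 32. 32.]
line [354.87254902 168.90196078] (498.71905517578125, 270.6474609375) (252.55685424804688, 14.117650985717773) 0.27640968561172485 [5.07182175e+02 2.71115983e+02 2.28282476e-01]
```

View pics/crop.png

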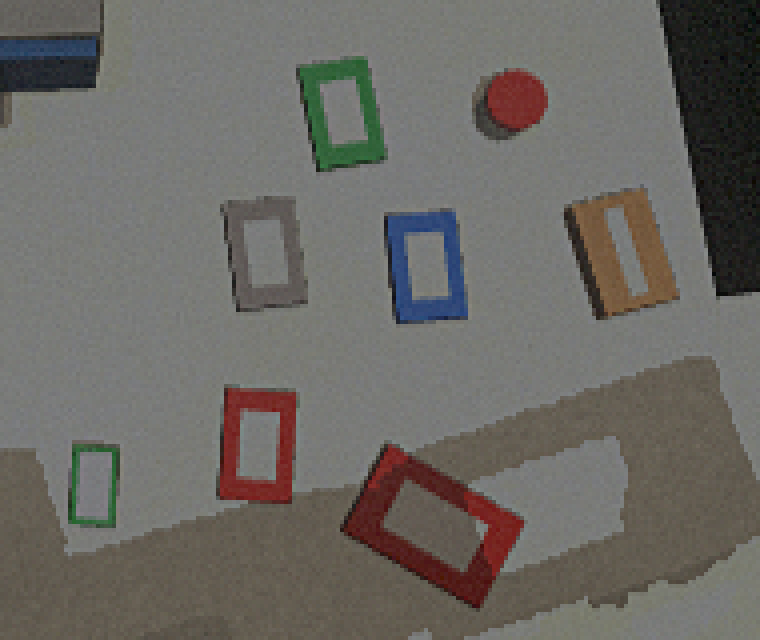

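Four cases are present: green (665,-305), blue (543,-370), grey (550,-244) and the small red (400,-239), which measures 85x55. The red at (522,392) is 117x76, so it is the decoy. The orange thing is 28 mm high, so it is the carton and case3 is absent. Next I move above the tube.

```bash
cat >> h.py <<'E'
def to(x,y,z,yaw,s=None):
    s=s or sense(); Rm=R.from_euler('xyz',s["tcp_rot"],degrees=True)
    d=Rm.inv().apply(np.array([x,y,z])-s["tool_pos"])/10
    t=-((yaw-s["tcp_rot"][2]+90)%180-90)
    print("rows shift cm",d.round(2),"turn rad",round(np.radians(t),3)," at",s["tool_pos"].round(1),s["tcp_rot"].round(1),"t",round(s["time"],1))
E
python3 -m crank '[[46.9,-41,0,-1.217,6],[46.9,-41,0,-1.217,6],[46.9,-41,0,-1.217,6],[46.9,-41,0,-1.217,6],[46.9,-41,0,-1.217,6],[46.9,-41,0,-1.217,6],[46.9,-41,0,-1.217,6],[46.9,-41,0,-1.217,6],[46.9,-41,0,-1.217,6],[46.9,-41,0,-1.217,6],[46.9,-41,0,-1.217,6],[46.9,-41,0,-1.217,6],[46.9,-41,0,-1.217,6],[46.9,-41,0,-1.217,6],[46.9,-41,0,-1.217,6],[46.9,-41,0,-1.217,6],[46.9,-41,0,-1.217,6],[46.9,-41,0,-1.217,6]]' 30
cat > look.py <<'E'
from h import *
import sys
s=sense(); im,W=cloud("wrist",s); np.savez("wrist",im=im,W=W); show(blobs(im,W,zmin=6,amin=300,roi=(150,900,-520,500)))
print(s["tool_pos"].round(1),s["tcp_rot"].round(1),s["finger_gap"],s["ft_force"].round(1),s["time"])
if len(sys.argv)>1: save(im,sys.argv[1],1.5)
E
python3 look.py w1
```

```text
time: 1.9
tool_pos: [505.3, 24.2, 253.4]
tcp_rot: [180.0, 0.0, 94.5]
ft_force: [1.2, 0.6, -0.1]
finger_gap: 60.3
grip_force: 0.0
px [108.  94.] xyz [332.4  91.4  58.8] size 121 40 ang 33.4 [ 88.  34. 109.]
px [447. 179.] xyz [714.1  11.4 114.5] size 278 91 ang -71.8 [141. 137. 134.]
px [254. 149.] xyz [504.7  41.1  58.8] size 120 40 ang 5.5 [133. 128. 119.]
px [139. 247.] xyz [ 359.  -115.    22.4] size 47 35 ang -2.4 [134. 164. 132.]
[505.3  24.2 253.4] [180.    0.   94.5] 60.308613413439836 [ 1.2  0.6 -0.1] 1.9
```

View pics/w1.png

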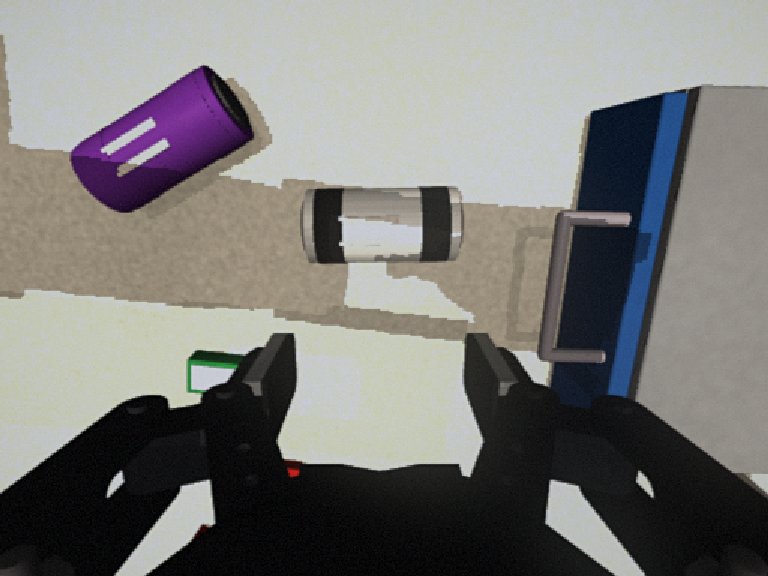

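The wrist view shows the tube at pixel (382,225), axis about 5° and clear of the purple decoy at (160,140). The handle bar runs (563,212)–(548,357). I now read the fingertip depth at this opening, and the handle pose.

```bash
python3 - <<'E'
from h import *
d=np.load("wrist.npz");W=d["W"];s=sense()
T=(W-s["tool_pos"])@R.from_euler('xyz',s["tcp_rot"],degrees=True).as_matrix()
m=(abs(T[...,0])<25)&(abs(T[...,1])<60)&(T[...,2]<60)&(T[...,2]>-40)
print("tip z",np.percentile(T[m][:,2],[50,90,95,99,100]), "x",np.percentile(T[m&(T[...,2]>5)][:,0],[1,50,99]),"y",np.percentile(T[m&(T[...,2]>5)][:,1],[1,50,99]))
# handle bar
z=W[...,2]; hm=(z>80)&(z<100)&(W[...,0]>560)&(W[...,0]<640)&(abs(W[...,1]-20)<80)
p=W[hm]; print(hm.sum(),p.min(0),p.max(0))
b=p[p[:,0]<np.percentile(p[:,0],60)]
for pts in (p,):
  print(cv2.minAreaRect(pts[:,:2].astype(np.float32)), np.percentile(pts[:,2],95))
# front edge of cabinet top
for n in("top","wrist"):
  W=np.load(n+".npz")["W"];c=(W[...,2]>110)&(W[...,2]<120)&(abs(W[...,1]-24)<100)&(W[...,0]<760)&(W[...,0]>600)
  q=W[c]; e=[]
  for y in range(-70,110,6):
    k=q[abs(q[:,1]-y)<3]
    if len(k)>3: e.append((y,np.percentile(k[:,0],2)))
  e=np.array(e); print(n,np.polyfit(e[:,0],e[:,1],1), np.degrees(np.arctan(-np.polyfit(e[:,0],e[:,1],1)[0])))
E
```

```text
tip z [-34.20299725  -0.48697303   6.31492488  13.48739276  17.68141272] x [-12.49341715   4.56890819   9.37745206] y [-42.21866965 -30.12870786  41.87624137]
1191 [619.97433135 -39.95232799  88.74527441] [639.9561073   69.35130758  97.21541368]
((629.9512939453125, 14.697998046875), (19.76912498474121, 109.29582977294922), 0.13048440217971802) 96.31532122037768
top [-6.78211656e-02  6.84993153e+02] 3.8799249848633717
wrist [-9.79667922e-02  6.87718192e+02] 5.595229250570837
```

```bash
python3 -m crank '[[0.7,0,5,-0.01,6],[0.7,0,10,-0.01,6],[0.7,0,14,-0.01,6],[0.7,0,17,-0.01,6],[0.7,0,17.5,-0.01,6],[0.7,0,17.5,-0.01,6]]' | tr '\n' ' '
python3 -m crank '[[0,0,0.1,0,6],[0,0,0.2,0,6],[0,0,0.2,0,6]]'| tr '\n' ' '
python3 -m crank '[[0,0,0.1,0,6],[0,0,0.1,0,6]]'| tr '\n' ' '
```

```text
time: 2.55 tool_pos: [504.1, 31.7, 77.7] tcp_rot: [-179.9, -0.0, 95.2] ft_force: [0.2, -0.3, -0.6] finger_gap: 60.2 grip_force: 0.0 time: 2.85 tool_pos: [505.3, 32.1, 76.8] tcp_rot: [179.9, 0.0, 95.2] ft_force: [-0.1, -1.0, 1.2] finger_gap: 60.0 grip_force: 0.5 time: 3.05 tool_pos: [505.4, 32.1, 76.5] tcp_rot: [179.9, 0.0, 95.2] ft_force: [-3.5, -0.5, 8.4] finger_gap: 60.2 grip_force: 4.5
```

```bash
python3 -m crank '[[0.5,0,0,0,6],[1.2,0,0,0,6],[2,0,0,0,6],[2.8,0,0,0,6],[3.6,0,0,0,6],[4.2,0,0,0,6],[4.6,0,0,0,6],[4.8,0,0,0,6]]' | tr '\n' ' '
python3 -m crank '[[0,0,-3,0,6],[0,0,-12,0,6],[-2,0,-17,0,6],[-2,0,-17,0,6],[-2,0,-17,0,6]]' | tr '\n' ' '
python3 look.py w2
```

```text
time: 3.85 tool_pos: [500.7, 80.5, 76.0] tcp_rot: [180.0, -0.0, 95.2] ft_force: [-1.2, 0.8, 4.7] finger_gap: 60.0 grip_force: 2.3 time: 4.35 tool_pos: [505.9, 59.4, 253.2] tcp_rot: [179.3, 0.1, 95.2] ft_force: [0.7, 0.7, -0.2] finger_gap: 60.0 grip_force: 0.0 px [126.  12.] xyz [341.9 219.4  12.1] size 96 12 ang -12.9 [24. 22. 23.]
px [105. 123.] xyz [332.8  91.2  58.8] size 120 39 ang 33.1 [74. 31. 89.]
px [444. 199.] xyz [725.5  19.2 114.5] size 270 98 ang -71.2 [140. 136. 132.]
px [248. 158.] xyz [502.6  65.4  58.6] size 120 39 ang 5.7 [126. 118. 108.]
[505.9  59.4 253.2] [1.793e+02 1.000e-01 9.520e+01] 60.00290633150582 [ 0.7  0.7 -0.2] 4.35
```

```bash
python3 -m crank '[[0,0,0,0,6],[0,0,0,0,6]]' | tr '\n' ' '; python3 -c "
from h import *
to(503.8,52.5,77.5,95.6)"
```

```text
time: 4.6 tool_pos: [501.3, 60.3, 243.4] tcp_rot: [-179.8, -0.0, 95.2] ft_force: [-0.7, -0.1, -0.7] finger_gap: 59.7 grip_force: 0.0 rows shift cm [-0.8   0.23 16.59] turn rad -0.007  at [501.3  60.3 243.4] [-179.8   -0.    95.2] t 4.6
```

```bash
python3 -m crank '[[-0.8,0.2,5,0,6],[-0.8,0.2,10,0,6],[-0.8,0.2,14.5,0,6],[-0.8,0.2,16.5,0,6],[-0.8,0.2,17,0,6],[-0.2,0.2,17,0,6],[0.8,0.2,17,0,6],[1.8,0.2,17,0,6],[2.8,0.2,17,0,6],[3.7,0.2,17,0,6],[4.4,0.2,17,0,6],[4.7,0.2,17,0,6],[4.8,0.2,15,0,6],[2,0.2,15,0,6],[2,0.2,15,0,6],[2,0.2,15,0,6]]' | tr '\n' ' '
python3 -m crank '[[0,0,1.5,0,6],[0,0,2,0,6],[0.6,0,2,0,6],[1.6,0,2,0,6],[2.6,0,2,0,6],[3.6,0,2,0,6],[4.5,0,2,0,6],[5.2,0,2,0,6],[5.5,0,2,0,6],[5.6,0,0,0,6],[2.8,0,0,0,6],[2.8,0,0,0,6]]' | tr '\n' ' '
python3 look.py
```

```text
time: 6.2 tool_pos: [501.3, 80.1, 93.8] tcp_rot: [-179.8, -0.0, 95.2] ft_force: [-1.5, 0.4, -0.5] finger_gap: 60.1 grip_force: 0.0 time: 7.4 tool_pos: [499.6, 106.9, 94.3] tcp_rot: [-179.9, 0.1, 95.2] ft_force: [-0.7, 0.6, 0.1] finger_gap: 60.1 grip_force: 0.0 px [53. 20.] xyz [357.6 215.9  12. ] size 65 12 ang -13.3 [19. 17. 18.]
px [ 49. 187.] xyz [357.3 107.5  57.5] size 64 42 ang 32.9 [44. 18. 55.]
px [293. 231.] xyz [499.6 107.5 124.5] size 127 30 ang 5.4 [25. 26. 31.]
[499.6 106.9  94.3] [-1.799e+02  1.000e-01  9.520e+01] 60.1328731165826 [-0.7  0.6  0.1] 7.4
```

```bash
python3 -m crank '[[0,0,1.5,0,6],[0,0,2,0,6],[0.6,0,2,0,6],[1.6,0,2,0,6],[2.6,0,2,0,6],[3.6,0,2,0,6],[4.5,0,2,0,6],[5.2,0,2,0,6],[5.5,0,2,0,6],[5.6,0,0,0,6],[2.8,0,0,0,6],[2.8,0,0,0,6]]' | tr '\n' ' '
python3 -m crank '[[0,0,1.5,0,6],[0,0,2,0,6],[0.6,0,2,0,6],[1.6,0,2,0,6],[2.6,0,2,0,6],[3.6,0,2,0,6],[4.5,0,2,0,6],[5.2,0,2,0,6],[5.5,0,2,0,6],[5.6,0,0,0,6],[2.8,0,-5,0,6],[2.8,0,-10,0,6],[2.8,0,-14,0,6],[2.8,0,-14,0,6],[2.8,0,-14,0,6],[2.8,0,-14,0,6]]' | tr '\n' ' '
python3 look.py w3
```

```text
time: 8.65 tool_pos: [496.9, 134.9, 94.1] tcp_rot: [-179.9, 0.1, 95.2] ft_force: [0.2, -0.6, -0.3] finger_gap: 60.3 grip_force: 0.0 time: 10.25 tool_pos: [493.6, 164.1, 232.4] tcp_rot: [-179.8, 0.0, 95.2] ft_force: [-0.1, -0.1, -0.0] finger_gap: 60.1 grip_force: 0.0 px [307.   3.] xyz [535.1 340.2  22. ] size 80 5 ang 3.5 [4. 4. 4.]
px [477.  14.] xyz [703.5 337.   55.1] size 36 20 ang 3.6 [73. 69. 44.]
px [477.  64.] xyz [711.8 293.3  55.6] size 46 45 ang -74.7 [171. 174.  45.]
px [115. 100.] xyz [325.4 223.5  12.2] size 130 12 ang -13.3 [28. 24. 24.]
px [253. 152.] xyz [491.2 180.6  58.6] size 120 39 ang 5.3 [124. 120. 113.]
px [115. 213.] xyz [332.4  91.8  58.7] size 121 39 ang 33.1 [54. 22. 68.]
px [454. 243.] xyz [716.5  87.8 114.3] size 136 68 ang -71.7 [46. 60. 70.]
px [390. 353.] xyz [678.9 -30.7 105.9] size 46 24 ang -46.7 [14. 22. 34.]
px [135. 340.] xyz [ 346.4 -114.6   22.4] size 37 21 ang 88.8 [114.5 144.5 120. ]
[493.6 164.1 232.4] [-179.8    0.    95.2] 60.132908704366045 [-0.1 -0.1 -0. ] 10.25
```

View pics/w3.png

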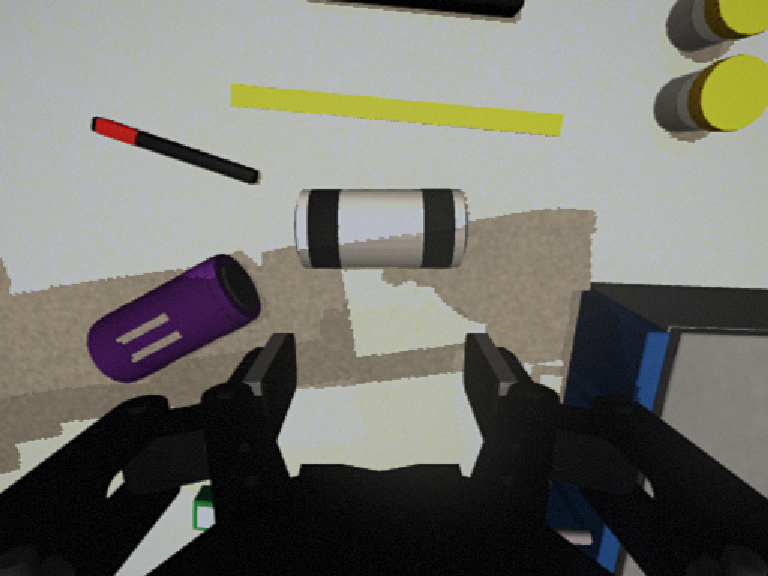

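The wrist view shows the tube at (382,228), still square, and the line at (232,95)–(562,125). The pen and the jars are clear of the path.

```bash
cat > line.py <<'E'
from h import *
d=np.load("wrist.npz"); im,W=d["im"].astype(int),d["W"]
m=(im[...,0]>110)&(im[...,1]>100)&(im[...,2]<90)&(abs(W[...,2])<8)
p=W[m]; print("line",m.sum(),cv2.minAreaRect(p[:,:2].astype(np.float32)),p.mean(0))
E
python3 line.py
python3 -c "
from h import *
to(491.8,167.5,76,95.4)"
python3 -m crank '[[0.3,0,5,0,6],[0.3,0,10,0,6],[0.3,0,14,0,6],[0.3,0,15.5,0,6],[0.3,0,16,0,6],[0.9,0,16,0,6],[1.9,0,16,0,6],[2.9,0,16,0,6],[3.9,0,16,0,6],[4.8,0,16,0,6],[5.5,0,16,0,6],[5.8,0,16,0,6],[5.9,0,14,0,6],[3.1,0,14,0,6],[3.1,0,14,0,6]]' | tr '\n' ' '
python3 -m crank '[[0,0,1.5,0,6],[0,0,2,0,6],[0.6,0,2,0,6],[1.6,0,2,0,6],[2.6,0,2,0,6],[3.6,0,2,0,6],[4.5,0,2,0,6],[5.2,0,2,0,6],[5.5,0,2,0,6],[5.6,0,0,0,6],[2.8,0,0,0,6],[2.8,0,0,0,6],[2.8,0,0,0,6]]' | tr '\n' ' '
```

```text
line 3654 ((439.9600830078125, 160.25497436523438), (716.917236328125, 353.6839599609375), 14.727378845214844) [4.65751757e+02 2.35106024e+02 3.90222486e-01]
rows shift cm [ 0.37 -0.05 15.62] turn rad -0.003  at [493.4 164.  232.2] [-179.7    0.    95.2] t 10.3
time: 11.8 tool_pos: [492.6, 193.3, 96.0] tcp_rot: [180.0, 0.0, 95.2] ft_force: [-0.4, -0.1, -0.2] finger_gap: 60.0 grip_force: 0.0 time: 13.1 tool_pos: [488.6, 222.6, 94.0] tcp_rot: [-179.9, 0.0, 95.2] ft_force: [0.3, 0.3, -0.0] finger_gap: 60.1 grip_force: 0.0
```

```bash
sed -i 's/m=(im.*/m=(im[...,2]<0.6*im[...,0])\&(im[...,1]>0.8*im[...,0])\&(im[...,0]>90)\&(abs(W[...,2])<8)\&(abs(W[...,1]-272)<25)/' line.py
python3 -m crank '[[0,0,-5,0,6],[0,0,-10,0,6],[0,0,-14,0,6],[0,0,-14,0,6],[0,0,-14,0,6],[0,0,-14,0,6]]' | tr '\n' ' '
python3 look.py;python3 line.py
```

```text
time: 13.7 tool_pos: [488.5, 222.8, 233.1] tcp_rot: [-179.8, 0.0, 95.2] ft_force: [-0.0, -0.0, -0.2] finger_gap: 60.4 grip_force: 0.0 px [270.  51.] xyz [495.4 350.1  25. ] size 160 20 ang 0.3 [19. 18. 17.]
px [476.  66.] xyz [707.5 351.2  55.6] size 46 46 ang 60.2 [159. 162.  41.]
px [465. 122.] xyz [713.3 293.9  55.6] size 47 46 ang -27.7 [164. 167.  42.]
px [253. 152.] xyz [486.2 238.2  58.6] size 120 39 ang 5.4 [121. 117. 110.]
px [121. 150.] xyz [325.4 223.5  12.1] size 129 13 ang -13.4 [26. 22. 22.]
px [123. 246.] xyz [330.1  95.6  57.7] size 121 34 ang 32.8 [46. 19. 58.]
px [459. 265.] xyz [732.9 136.1 113.4] size 105 42 ang -31.2 [42. 41. 40.]
px [390. 353.] xyz [675.6  25.9 105.8] size 46 24 ang -45.1 [13. 20. 32.]
[488.5 222.8 233.1] [-179.8    0.    95.2] 60.41750926222945 [-0.  -0.  -0.2] 13.7
line 2376 ((573.740478515625, 270.6361389160156), (414.41363525390625, 16.755260467529297), 0.43519654870033264) [4.91932246e+02 2.71021334e+02 4.76155470e-01]
```

```bash
python3 -c "
from h import *
to(487.5,228,76,95.4)"
python3 -m crank '[[0.5,0,5,0,6],[0.5,0,10,0,6],[0.5,0,14,0,6],[0.5,0,15.5,0,6],[0.5,0,16,0,6],[1,0,16,0,6],[1.8,0,16,0,6],[2.6,0,16,0,6],[3.4,0,16,0,6],[4.1,0,16,0,6],[4.4,0,16,0,6],[4.5,0,14,0,6],[2.7,0,14,0,6],[2.7,0,14,0,6],[2.7,0,15.5,0,6],[2.7,0,16,0,6],[3.2,0,16,0,6],[3.9,0,16,0,6],[4.5,0,16,0,6],[4.8,0,16,0,6]]' | tr '\n' ' '
python3 -m crank '[[0.2,0,0,0,6],[0.4,0,0,0,6],[0.4,0,-2,0,6],[-2,0,-8,0,6],[-2,0,-14,0,6],[-2,0,-14,0,6],[-2,0,-14,0,6],[-2,0,-14,0,6]]' | tr '\n' ' '
python3 look.py | grep -v "114\|\[123";python3 line.py
```

```text
rows shift cm [ 0.55  0.03 15.68] turn rad -0.003  at [488.3 222.7 232.8] [-179.8    0.    95.2] t 13.8
time: 15.75 tool_pos: [485.0, 272.0, 76.6] tcp_rot: [-180.0, -0.1, 95.2] ft_force: [-9.6, -2.3, 22.2] finger_gap: 60.2 grip_force: 11.2 time: 16.55 tool_pos: [486.7, 250.8, 214.3] tcp_rot: [-179.9, 0.0, 95.2] ft_force: [-0.7, -0.3, 0.3] finger_gap: 59.9 grip_force: 0.0 px [270.  76.] xyz [495.4 350.2  25. ] size 160 20 ang 0.3 [24. 24. 22.]
px [480.  93.] xyz [703.8 350.3  55.6] size 46 39 ang -76.4 [164. 167.  43.]
px [251. 149.] xyz [482.9 272.7  58.6] size 120 39 ang 5.3 [146. 142. 135.]
px [471. 150.] xyz [713.4 294.2  55.6] size 46 46 ang 15.3 [167. 171.  44.]
px [115. 175.] xyz [325.7 223.6  12. ] size 129 13 ang -13.5 [26. 22. 22.]
px [132. 257.] xyz [352.4 132.   47. ] size 43 10 ang 31.3 [36. 15. 44.]
px [473. 282.] xyz [743.2 142.8  80. ] size 58 18 ang 2.4 [41. 41. 40.]
px [393. 355.] xyz [662.3  67.4  95.4] size 46 27 ang -34.9 [12. 20. 32.]
[486.7 250.8 214.3] [-179.9    0.    95.2] 59.94124271337923 [-0.7 -0.3  0.3] 16.55
line 1182 ((496.3905334472656, 270.31036376953125), (259.08367919921875, 16.7440185546875), 0.18643052875995636) [5.06200957e+02 2.70432473e+02 4.26397102e-01]
```

The tube now lies 2.4 mm off the line axis, within the 12 mm limit. Next is the drawer handle.

```bash
python3 -c "
from h import *
to(600,-30,270,94)"
python3 -m crank '[[0,0,-5,0,6],[-28.5,9,-5.6,0.02,6],[-28.5,9,-5.6,0.02,6],[-28.5,9,-5.6,0.02,6],[-28.5,9,-5.6,0.02,6],[-28.5,9,-5.6,0.02,6],[-28.5,9,-5.6,0.02,6],[-28.5,9,-5.6,0.02,4],[-28.5,9,-5.6,0.02,4],[-28.5,9,-5.6,0.02,4],[-28.5,9,-5.6,0.02,4]]' | tr '\n' ' '
python3 - <<'E'
from h import *
s=sense(); im,W=cloud("wrist",s); save(im,"w4",1.5); np.savez("wrist",im=im,W=W)
print(s["tool_pos"],s["tcp_rot"])
z=W[...,2]; m=(z>78)&(z<103)&(W[...,0]>570)&(W[...,0]<660)&(abs(W[...,1]-20)<90)
n,l,st,ce=cv2.connectedComponentsWithStats(m.astype(np.uint8))
for i in range(1,n):
    if st[i,4]>150:
        p=W[l==i]; print(ce[i],st[i,4],p.min(0).round(),p.max(0).round(),cv2.minAreaRect(p[:,:2].astype(np.float32)))
        for y in range(-45,100,10):
            k=p[abs(p[:,1]-y)<5]
            if len(k)>5: print(y,len(k),np.percentile(k,[2,50,98],axis=0)[:,[0,2]].round(1).tolist())
E
```

```text
rows shift cm [-28.98   8.78  -5.7 ] turn rad 0.021  at [486.  250.5 213.1] [-179.8    0.    95.2] t 16.6
time: 17.7 tool_pos: [601.9, -23.7, 270.3] tcp_rot: [-179.9, -0.0, 94.2] ft_force: [-0.3, 0.6, 0.9] finger_gap: 39.8 grip_force: 0.0 [601.89396941 -23.65323435 270.34979396] [-1.79914112e+02 -3.29195887e-02  9.41743670e+01]
[286.91877497 131.41344874] 1502 [620. -40.  89.] [660.  70.  98.] ((640.9285888671875, 14.696659088134766), (39.59259796142578, 109.88322448730469), 0.9337216019630432)
-35 281 [[625.5, 90.6], [642.4, 94.8], [659.0, 96.7]]
-25 83 [[624.8, 90.8], [629.7, 94.9], [634.5, 96.5]]
-15 84 [[624.4, 91.9], [628.8, 94.9], [633.5, 96.6]]
-5 86 [[623.6, 91.1], [628.0, 94.8], [633.2, 96.7]]
5 90 [[623.4, 91.2], [627.7, 94.8], [632.7, 96.5]]
15 87 [[622.8, 91.3], [627.0, 95.1], [632.0, 96.6]]
25 96 [[622.1, 91.0], [626.7, 94.8], [631.6, 96.6]]
35 92 [[621.7, 92.5], [626.1, 94.7], [631.0, 96.9]]
45 103 [[620.9, 91.1], [625.7, 94.7], [630.6, 96.5]]
55 112 [[620.8, 90.9], [625.9, 94.5], [640.9, 96.5]]
65 386 [[621.3, 91.4], [640.9, 94.8], [659.1, 96.8]]
```

View pics/w4.png

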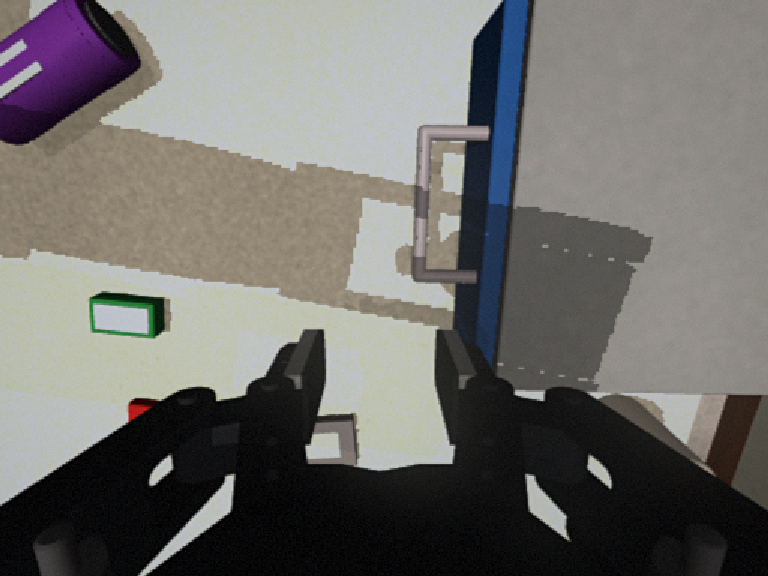

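The handle bar appears at (420,130)–(418,275). I fit its centre at world (627,15) with cabinet yaw 3.3°. Next I grip it and pull.

```bash
python3 -c "
from h import *
to(627,15,95,93.3)"
python3 -m crank '[[3.7,2.8,0,0.015,3],[3.7,2.8,5,0.015,3],[3.7,2.8,10,0.015,3],[3.7,2.8,14,0.015,3],[3.7,2.8,17.5,0.015,3],[3.7,2.8,17.5,0.015,3],[3.7,2.8,17.5,0.015,3]]' | tr '\n' ' '
```

```text
rows shift cm [ 3.67  2.78 17.58] turn rad 0.015  at [602.1 -23.7 270.8] [-180.    -0.    94.2] t 17.8
time: 18.45 tool_pos: [627.4, 14.6, 96.6] tcp_rot: [-179.9, -0.0, 93.3] ft_force: [0.6, 0.4, -0.3] finger_gap: 29.9 grip_force: 0.0
```

```bash
python3 -m crank '[[0,0,0,0,0.5],[0,0,0,0,0.5],[0,0,0,0,0.5],[0,0,0,0,0.5],[0,-0.5,0,0,0.5],[0,-2,0,0,0.5],[0,-4,0,0,0.5],[0,-6,0,0,0.5],[0,-8,0,0,0.5],[0,-10,0,0,0.5],[0,-12,0,0,0.5],[0,-14,0,0,0.5],[0,-15.5,0,0,0.5],[0,-16.5,0,0,0.5],[0,-17,0,0,0.5],[0,-17.1,0,0,0.5],[0,-17.1,0,0,0.5],[0,-17.1,0,0,0.5]]' 30 | tr '\n' ' '
```

```text
time: 20.25 tool_pos: [459.3, 4.9, 99.7] tcp_rot: [179.6, -0.0, 93.2] ft_force: [-2.7, 6.5, 9.6] finger_gap: 8.5 grip_force: 31.1
```

```bash
python3 -m crank '[[0,-0.2,0,0,0.5],[0,-0.3,0,0,0.5],[0,-0.3,0,0,0.5],[0,-0.3,0,0,0.5]]' 30 | tr '\n' ' '
python3 -m crank '[[0,0,0,0,3],[0,0,0,0,3],[0,0,0,0,3],[0,0,0,0,3],[0,0,-4,0,3],[0,0,-9,0,3],[0,0,-13,0,3],[-5,8,-15,0,5],[-8,12,-17,0,6],[-8,12,-17,0,6],[-8,12,-17,0,6]]' | tr '\n' ' '
python3 look.py w5
```

```text
time: 20.65 tool_pos: [458.3, 4.9, 99.8] tcp_rot: [179.4, -0.0, 93.2] ft_force: [10.5, 6.1, -1.3] finger_gap: 8.5 grip_force: 30.2 time: 21.75 tool_pos: [582.1, -72.4, 266.1] tcp_rot: [180.0, 0.1, 93.1] ft_force: [-1.2, 0.1, -0.6] finger_gap: 59.8 grip_force: 0.0 px [37. 22.] xyz [330.4  78.1  54.3] size 91 30 ang 33.1 [47. 18. 57.]
px [341. 102.] xyz [766.   -7.4 114.4] size 201 162 ang -86.9 [135. 131. 125.]
px [ 93. 181.] xyz [ 365.9 -115.3   22.6] size 60 35 ang -1.5 [125.  152.5 128.5]
px [464. 273.] xyz [ 851.8 -189.2  115.8] size 44 32 ang 56.7 [88. 82. 74.]
px [120. 255.] xyz [ 398.7 -234.    14.4] size 83 43 ang -3.5 [158.  29.  25.]
px [225. 270.] xyz [ 548.3 -246.5   14.3] size 85 56 ang 8.2 [122. 114. 110.]
px [296. 301.] xyz [ 661.  -302.4   14. ] size 83 45 ang 10.6 [ 47. 126.  60.]
px [108. 349.] xyz [ 367.2 -388.5   19.5] size 116 18 ang 59.2 [162.  24.  20.]
[582.1 -72.4 266.1] [1.80e+02 1.00e-01 9.31e+01] 59.84470741333 [-1.2  0.1 -0.6] 21.75
```

View pics/w5.png

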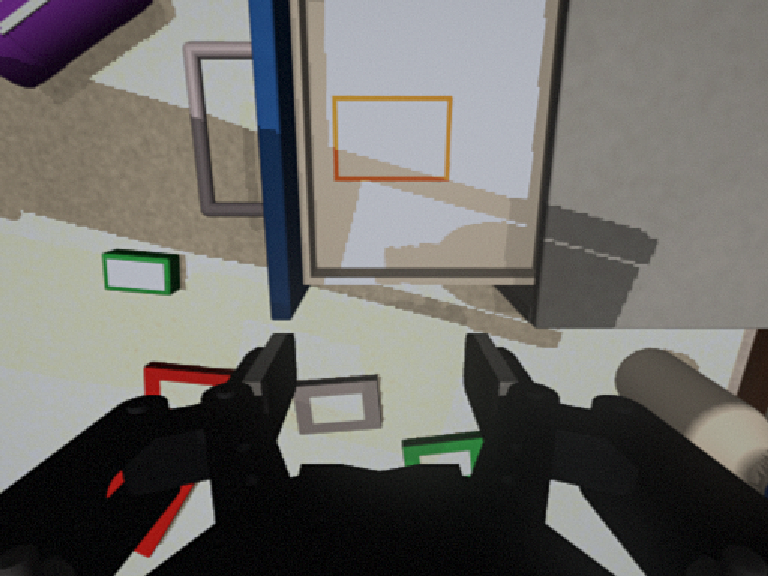

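The drawer is out to its stop, and the outline shows at (334–451, 97–181). The grey case is at (338,404), the red at (190,375) and the green at (445,450). I measure the outline and head for the grey case.

```bash
cat > outl.py <<'E'
from h import *
d=np.load("wrist.npz"); im,W=d["im"].astype(np.uint8),d["W"]
hsv=cv2.cvtColor(im,cv2.COLOR_RGB2HSV); m=(hsv[...,1]>110)&(hsv[...,0]<25)&(W[...,2]>8)&(W[...,2]<40)&(W[...,1]>-80)&(W[...,0]>480)
n,l,st,ce=cv2.connectedComponentsWithStats(m.astype(np.uint8),connectivity=8)
i=1+np.argmax(st[1:,4]); p=W[l==i]; print(st[i],cv2.minAreaRect(p[:,:2].astype(np.float32)),np.median(p[:,2]))
E
python3 outl.py; python3 -c "
from h import *
to(549,-246,150,8)"
```

```text
[222  64  79  57 767] ((586.886962890625, 11.859130859375), (96.72997283935547, 66.14969635009766), 3.074491024017334) 21.480388676316835
rows shift cm [-17.32  -4.02  11.55] turn rad 1.485  at [579.9 -70.9 265.4] [-179.9   -0.    93.1] t 21.8
```

```bash
python3 -m crank '[[-17.3,-3,6,1.485,6.6],[-17.3,-3,6,1.485,6.6],[-17.3,-3,6,1.485,6.6],[-17.3,-3,6,1.485,6.6],[-17.3,-3,6,1.485,6.6],[-17.3,-3,6,1.485,6.6],[-17.3,-3,6,1.485,6.6],[-17.3,-3,6,1.485,6.6],[-17.3,-3,6,1.485,6.6],[-17.3,-3,6,1.485,6.6],[-17.3,-3,6,1.485,6.6],[-17.3,-3,6,1.485,6.6],[-17.3,-3,6,1.485,6.6]]' | tr '\n' ' '
python3 look.py w6
```

```text
time: 23.1 tool_pos: [557.8, -243.2, 206.3] tcp_rot: [-180.0, 0.0, 8.3] ft_force: [-0.7, -0.2, 0.0] finger_gap: 66.0 grip_force: 0.0 px [ 63. 114.] xyz [566.2 -85.3  51.5] size 254 118 ang -30.9 [160. 162. 170.]
px [326.  78.] xyz [ 663.2 -307.4   14.2] size 85 55 ang 10.7 [33. 79. 40.]
px [461.  94.] xyz [ 665.8 -434.    55.8] size 47 46 ang -26.0 [159.  25.  21.]
px [253. 175.] xyz [ 548.9 -246.3   14.3] size 84 55 ang 8.4 [126. 117. 109.]
px [358. 196.] xyz [ 541.2 -371.9   14.3] size 85 56 ang 5.6 [ 48.  82. 157.]
px [476. 203.] xyz [ 550.5 -512.    27.9] size 90 39 ang 15.0 [150. 106.  64.]
px [232. 283.] xyz [ 402.7 -240.8   14.4] size 80 55 ang -3.5 [155.  43.  38.]
px [310. 306.] xyz [ 387.2 -346.6   19.3] size 27 22 ang 62.1 [126.  31.  27.]
[ 557.8 -243.2  206.3] [-180.     0.     8.3] 66.0320470990552 [-0.7 -0.2  0. ] 23.1
```

View pics/w6.png

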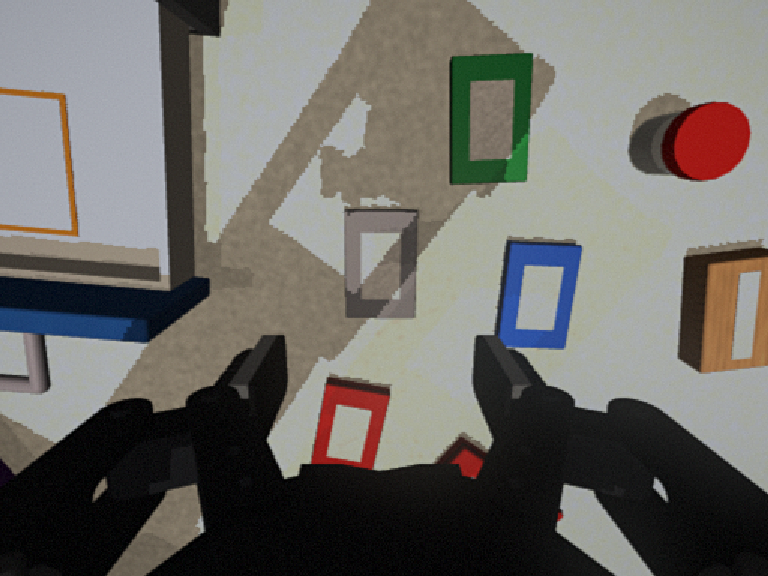

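The view confirms the grey case, 85x55, at (381,263); red, blue and green are all where they were. Picking grey.

```bash
python3 -c "
from h import *
to(549.2,-245.8,20,8.3)"
python3 -m crank '[[-0.9,0.1,5,0,6.6],[-0.9,0.1,10,0,6.6],[-0.9,0.1,14,0,6.6],[-0.9,0.1,17,0,6.6],[-0.9,0.1,18.5,0,6.6],[-0.9,0.1,18.5,0,6.6]]' | tr '\n' ' '
python3 -c "
from h import *
to(549.2,-245.8,20,8.3)"
```

```text
rows shift cm [-0.89  0.12 18.63] turn rad -0.0  at [ 557.9 -243.3  206.3] [-180.     0.     8.3] t 23.1
time: 23.75 tool_pos: [547.5, -244.8, 18.8] tcp_rot: [-179.8, 0.2, 8.2] ft_force: [-0.4, 0.3, 0.4] finger_gap: 65.9 grip_force: 0.0 rows shift cm [ 0.15  0.12 -0.12] turn rad -0.002  at [ 547.5 -244.8   18.8] [-179.8    0.2    8.2] t 23.8
```

```bash

python3 -m crank '[[0.1,0,-0.1,0,5],[0.1,0,-0.1,0,5],[0.1,0,-0.1,0,5],[0.1,0,-0.1,0,5],[0.1,0,-0.1,0,5]]' 50 | tr '\n' ' '
python3 -m crank '[[0,0,-2,0,5],[0,0,-6,0,5],[0,0,-11,0,5],[0,0,-11,0,5],[0,0,-11,0,5]]' | tr '\n' ' '
python3 -c "
from h import *
to(587,12,130,3.1)"
```

```text
time: 24.25 tool_pos: [551.0, -246.1, 23.5] tcp_rot: [179.9, -0.1, 8.1] ft_force: [-0.0, 0.1, 3.9] finger_gap: 53.3 grip_force: 56.1 time: 24.75 tool_pos: [551.6, -246.4, 134.8] tcp_rot: [179.8, -0.2, 8.1] ft_force: [-0.4, 1.1, -1.4] finger_gap: 52.9 grip_force: 55.6 rows shift cm [  7.15 -25.09   0.43] turn rad 0.088  at [ 551.6 -246.4  134.8] [179.8  -0.2   8.1] t 24.8
```

```bash

python3 -m crank '[[1,-4,0,0.02,5],[2,-8,0,0.04,5],[3.5,-12,0,0.06,5],[5,-16,0,0.088,5],[6,-20,0,0.088,5],[7,-23.5,0,0.088,5],[7.15,-25.1,0,0.088,5],[7.15,-25.1,0,0.088,5],[7.15,-25.1,0,0.088,5],[7.15,-25.1,0,0.088,5]]' | tr '\n' ' '
python3 look.py | head -3
python3 outl.py
python3 -c "
from h import *
to(587,12,45,3.1)"
```

```text
time: 25.75 tool_pos: [585.2, 11.6, 131.7] tcp_rot: [180.0, 0.1, 3.0] ft_force: [-0.6, -0.6, -0.9] finger_gap: 53.4 grip_force: 56.2 px [251. 126.] xyz [620.1  11.1 114.6] size 231 154 ang -86.9 [146. 135. 123.]
px [  5. 306.] xyz [457.3 240.4  27. ] size 40 4 ang 7.9 [12. 10. 11.]
px [132. 338.] xyz [504.7  85.8 107. ] size 25 15 ang -85.8 [ 31.   70.  124.5]
[209 129  83  32 668] ((623.0508422851562, 13.929874420166016), (25.42619514465332, 67.47711944580078), 2.8978984355926514) 21.4561752585859
rows shift cm [ 0.18 -0.04  8.69] turn rad -0.002  at [585.3  11.5 131.9] [180.   0.   3.] t 25.8
```

```bash
cat > held.py <<'E'
from h import *
s=sense(); im,W=cloud("wrist",s); T=(W-s["tool_pos"])@R.from_euler('xyz',s["tcp_rot"],degrees=True).as_matrix()
m=(abs(T[...,1])<22)&(T[...,2]>-5)&(T[...,2]<30)&(T[...,0]>-10)&(T[...,0]<70)
t=T[m]; print("held: far edge x",np.percentile(t[:,0],[50,98,99.5]).round(1),"top z",np.median(t[:,2]).round(1),"y",np.percentile(t[:,1],[1,99]).round(1),m.sum())
if m.sum()>50:
  q=t[t[:,0]>10]; print("slope z/x,z/y",np.linalg.lstsq(np.c_[q[:,:2],np.ones(len(q))],q[:,2],rcond=None)[0].round(3))
E
python3 held.py
```

```text
held: far edge x [18.7 41.1 41.3] top z 9.7 y [-21.6  21.6] 9050
slope z/x,z/y [ 8.300e-02 -2.000e-03  7.967e+00]
```

```bash

python3 -m crank '[[0.28,-0.05,3,0,5],[0.28,-0.05,6,0,5],[0.28,-0.05,7.8,0,5],[0.28,-0.05,8.4,0,5],[0.28,-0.05,8.7,0,5],[0.28,-0.05,8.8,0,5],[0.28,-0.05,8.8,0,5]]' | tr '\n' ' '
```

```text
time: 26.55 tool_pos: [589.4, 13.3, 45.6] tcp_rot: [180.0, -0.1, 3.1] ft_force: [-0.1, -0.3, -0.3] finger_gap: 53.4 grip_force: 56.2
```

```bash

python3 -m crank '[[-0.1,0,0.1,0,5],[-0.1,0,0.2,0,5],[-0.1,0,0.25,0,5],[-0.1,0,0.25,0,5]]' | tr '\n' ' '
python3 -c "
from h import *
to(588.2,12,44,3.1)"
```

```text
time: 26.95 tool_pos: [589.4, 13.5, 44.4] tcp_rot: [180.0, -0.3, 3.1] ft_force: [-1.3, -0.3, 8.5] finger_gap: 53.3 grip_force: 57.2 rows shift cm [-0.13  0.14  0.04] turn rad -0.0  at [589.4  13.5  44.4] [180.   -0.3   3.1] t 26.9
```

```bash

python3 -m crank '[[0,0,0,0,6.7],[0,0,0,0,6.7],[0,0,0,0,6.7],[0,0,-1,0,6.7],[0,0,-5,0,6.7],[0,0,-10,0,6.7],[-2,0,-14,0,6.7],[-2,0,-14,0,6.7],[-2,0,-14,0,6.7],[-2,0,-14,0,6.7]]' | tr '\n' ' '
cat > pile.py <<'E'
from h import *
s=sense(); im,W=cloud("wrist",s); np.savez("wrist",im=im,W=W)
m=(abs(W[...,0]-587)<62)&(abs(W[...,1]-12)<50)&(W[...,2]>29)&(W[...,2]<110)
n,l,st,ce=cv2.connectedComponentsWithStats(m.astype(np.uint8)); i=1+np.argmax(st[1:,4]); p=W[l==i]
top=np.median(p[:,2]); t=p[abs(p[:,2]-top)<4]; r=cv2.minAreaRect(t[:,:2].astype(np.float32))
q=np.linalg.lstsq(np.c_[t[:,:2]-t[:,:2].mean(0),np.ones(len(t))],t[:,2],rcond=None)[0]
print("pile top",top.round(1),np.round(r[0],1),np.round(r[1],1),round(r[2],1),"slope",q.round(3),"n",len(t),len(p))
a=np.radians(3.1); d=np.array(r[0])-[587.1,12]; print("off along,across",d@[np.cos(a),np.sin(a)],d@[-np.sin(a),np.cos(a)])
E
python3 pile.py; python3 outl.py; python3 look.py | grep -v " 51\.\|11[0-9]\."
```

```text
time: 27.95 tool_pos: [566.8, 12.5, 180.8] tcp_rot: [-180.0, 0.1, 3.1] ft_force: [-0.3, 0.3, -0.9] finger_gap: 67.3 grip_force: 0.0 pile top 34.8 [587.8  12. ] [84.6 55.2] 3.0 slope [-2.0000e-03 -0.0000e+00  3.4792e+01] n 5010 5010
off along,across 0.7255129131614382 -0.019402047427152774
[ 218  105   70   96 1118] ((588.121826171875, 11.987321853637695), (96.57279205322266, 67.17694091796875), 3.0505566596984863) 21.456683744774722
px [253. 125.] xyz [576.5  11.2  64.9] size 261 240 ang -86.8 [150. 139. 126.]
px [ 19. 247.] xyz [483.1 246.1  48.1] size 120 21 ang -4.3 [56. 53. 49.]
[566.5  12.5 180.1] [-180.     0.2    3.1] 66.98660168184371 [-0.7  0.4 -0.2] 28.0
```

Grey landed within 1 mm of the outline. Next is blue.

```bash
python3 -c "
from h import *
to(548,-370,190,5.6)"
python3 -m crank '[[-3.9,38.1,-1,-0.044,6.6],[-3.9,38.1,-1,-0.044,6.6],[-3.9,38.1,-1,-0.044,6.6],[-3.9,38.1,-1,-0.044,6.6],[-3.9,38.1,-1,-0.044,6.6],[-3.9,38.1,-1,-0.044,6.6],[-3.9,38.1,-1,-0.044,6.6],[-3.9,38.1,-1,-0.044,6.6],[-3.9,38.1,-1,-0.044,6.6],[-3.9,38.1,-1,-0.044,6.6],[-3.9,38.1,-1,-0.044,6.6]]' | tr '\n' ' '
python3 look.py; python3 -c "
from h import *
to(541.3,-371.5,23.5,5.6)"
```

```text
rows shift cm [-3.9  38.1  -1.02] turn rad -0.044  at [566.4  12.5 179.8] [-180.     0.2    3.1] t 28.1
time: 29.15 tool_pos: [548.8, -368.8, 190.4] tcp_rot: [-179.9, 0.1, 5.6] ft_force: [-0.4, 0.8, 0.2] finger_gap: 66.2 grip_force: 0.0 px [201.  49.] xyz [ 663.3 -307.6   14.3] size 86 56 ang 10.8 [ 41. 118.  57.]
px [340.  56.] xyz [ 665.8 -434.5   56. ] size 46 46 ang 16.5 [118.  18.  16.]
px [  6. 173.] xyz [ 517.8 -116.3   30.6] size 18 9 ang 37.9 [ 9. 15. 25.]
px [254. 177.] xyz [ 541.  -372.4   14.3] size 85 55 ang 5.8 [ 49.  85. 145.]
px [381. 178.] xyz [ 550.8 -512.6   28.1] size 90 39 ang 15.1 [142. 101.  64.]
px [125. 256.] xyz [ 425.4 -233.6   14.1] size 38 34 ang 86.4 [89. 13. 11.]
px [ 28. 286.] xyz [ 372.  -115.9   22.5] size 49 36 ang -1.7 [31.  65.  30.5]
px [227. 302.] xyz [ 383.5 -351.2   19.3] size 82 40 ang -78.7 [122.  27.  23.]
[ 548.8 -368.8  190.4] [-1.799e+02  1.000e-01  5.600e+00] 66.16785509293604 [-0.4  0.8  0.2] 29.15
rows shift cm [-0.78  0.24 16.73] turn rad 0.001  at [ 549.  -368.6  190.8] [-1.799e+02  1.000e-01  5.700e+00] t 29.2
```

```bash

python3 -m crank '[[-0.8,0.3,5,0,6.6],[-0.8,0.3,10,0,6.6],[-0.8,0.3,14,0,6.6],[-0.8,0.3,16,0,6.6],[-0.8,0.3,16.6,0,6.6],[-0.8,0.3,16.6,0,6.6],[-0.8,0.3,16.6,0,5],[-0.8,0.3,16.6,0,5],[-0.8,0.3,16.6,0,5],[-0.8,0.3,16.6,0,5],[-0.8,0.3,16.6,0,5]]' 50 | tr '\n' ' '
python3 -m crank '[[0,0,-2,0,5],[0,0,-6,0,5],[0,0,-11,0,5],[0,0,-11,0,5],[0,0,-11,0,5]]' | tr '\n' ' '
python3 held.py; python3 -c "
from h import *
to(588,12,135,3.1)"
```

```text
time: 30.3 tool_pos: [542.7, -374.8, 28.2] tcp_rot: [179.9, -0.2, 5.6] ft_force: [-0.1, 1.4, 7.4] finger_gap: 52.8 grip_force: 53.2 time: 30.8 tool_pos: [542.6, -375.1, 139.0] tcp_rot: [179.8, -0.2, 5.6] ft_force: [0.3, 0.8, -1.4] finger_gap: 52.9 grip_force: 52.6 held: far edge x [18.7 41.7 41.9] top z 14.6 y [-21.6  21.6] 8513
slope z/x,z/y [6.1000e-02 2.0000e-03 1.3259e+01]
rows shift cm [  8.4  -37.98   0.12] turn rad 0.044  at [ 541.5 -374.1  136.5] [ 1.799e+02 -1.000e-01  5.600e+00] t 30.9
```

```bash

python3 -m crank '[[1,-4,0,0,5],[2,-8,0,0.01,5],[3,-12,0,0.02,5],[4,-16,0,0.03,5],[5,-20,0,0.04,5],[6,-24.5,0,0.044,5],[7,-29,0,0.044,5],[8,-33,0,0.044,5],[8.4,-36.5,0,0.044,5],[8.45,-38,0,0.044,5],[8.45,-38,0,0.044,5],[8.45,-38,0,0.044,5],[8.45,-38,0,0.044,5]]' | tr '\n' ' '
python3 held.py; python3 -c "
from h import *
to(588.5,12,64,3.1)"
```

```text
time: 32.15 tool_pos: [587.9, 11.2, 135.2] tcp_rot: [180.0, 0.1, 3.0] ft_force: [0.3, -0.8, 0.4] finger_gap: 52.8 grip_force: 52.7 held: far edge x [18.8 41.7 41.9] top z 14.5 y [-21.6  21.5] 8536
slope z/x,z/y [6.3000e-02 1.0000e-03 1.3198e+01]
rows shift cm [ 0.05 -0.09  7.14] turn rad -0.002  at [588.1  11.1 135.4] [180.   0.   3.] t 32.2
```

```bash

python3 -m crank '[[0.05,-0.1,3,0,5],[0.05,-0.1,5,0,5],[0.05,-0.1,6.3,0,5],[0.05,-0.1,6.8,0,5],[0.05,-0.1,7.1,0,5],[0.05,-0.1,7.1,0,5],[0.05,-0.1,7.1,0,5]]' | tr '\n' ' '
python3 -m crank '[[0,0,0.1,0,5],[0,0,0.1,0,5],[0,0,0.1,0,5]]' | tr '\n' ' '
```

```text
time: 32.9 tool_pos: [589.5, 13.5, 65.9] tcp_rot: [180.0, -0.1, 3.1] ft_force: [0.3, 0.1, 0.6] finger_gap: 52.6 grip_force: 52.7 time: 33.2 tool_pos: [588.9, 13.6, 64.1] tcp_rot: [180.0, -0.0, 3.1] ft_force: [0.2, -0.5, -0.5] finger_gap: 53.0 grip_force: 52.7
```

```bash

python3 -m crank '[[0,0,0.1,0,5],[0,0,0.2,0,5],[0,0,0.2,0,5],[0,0,0.2,0,5]]' | tr '\n' ' '
python3 -m crank '[[0,0,0,0,6.7],[0,0,0,0,6.7],[0,0,0,0,6.7],[0,0,-1,0,6.7],[0,0,-5,0,6.7],[-2,0,-9,0,6.7],[-2,0,-12,0,6.7],[-2,0,-12,0,6.7],[-2,0,-12,0,6.7],[-2,0,-12,0,6.7]]' | tr '\n' ' '
python3 pile.py; python3 outl.py
```

```text
time: 33.6 tool_pos: [589.9, 13.7, 63.2] tcp_rot: [180.0, -0.1, 3.1] ft_force: [-0.9, 1.2, 6.3] finger_gap: 52.8 grip_force: 53.5 time: 34.6 tool_pos: [568.1, 12.5, 180.8] tcp_rot: [-180.0, 0.1, 3.1] ft_force: [-0.2, 0.3, 0.1] finger_gap: 66.9 grip_force: 0.0 pile top 48.8 [588.9  12.2] [85.4 55.1] 3.0 slope [-1.0000e-03  0.0000e+00  4.8756e+01] n 5521 5573
off along,across 1.7624116700236763 0.12471246040794613
[218 105  70  96 814] ((589.7625732421875, 12.20126724243164), (95.90443420410156, 67.09489440917969), 3.0201268196105957) 21.324421540653503
```

Blue is on the pile within 1 mm. Next is green.

```bash
python3 -c "
from h import *
to(671,-306,190,10.8)"
python3 -m crank '[[8.6,32.4,-1,-0.135,6.6],[8.6,32.4,-1,-0.135,6.6],[8.6,32.4,-1,-0.135,6.6],[8.6,32.4,-1,-0.135,6.6],[8.6,32.4,-1,-0.135,6.6],[8.6,32.4,-1,-0.135,6.6],[8.6,32.4,-1,-0.135,6.6],[8.6,32.4,-1,-0.135,6.6],[8.6,32.4,-1,-0.135,6.6],[8.6,32.4,-1,-0.135,6.6]]' | tr '\n' ' '
python3 look.py; python3 -c "
from h import *
to(663.4,-307.5,24,10.8)"
```

```text
rows shift cm [ 8.58 32.36 -1.  ] turn rad -0.135  at [567.9  12.6 180.3] [-1.8e+02  1.0e-01  3.1e+00] t 34.6
time: 35.65 tool_pos: [671.6, -305.2, 190.3] tcp_rot: [-179.9, 0.1, 10.9] ft_force: [-0.8, -0.3, 0.1] finger_gap: 66.0 grip_force: 0.0 px [ 32. 144.] xyz [ 650.1 -112.5   62.6] size 267 48 ang -7.7 [23. 23. 25.]
px [319.   5.] xyz [ 837.6 -338.5   29. ] size 41 5 ang -79.4 [2. 2. 2.]
px [252. 177.] xyz [ 663.6 -307.6   14.3] size 85 55 ang 10.7 [ 49. 114.  61.]
px [375. 206.] xyz [ 666.  -434.4   55.9] size 47 46 ang 20.2 [150.  39.  35.]
[ 671.6 -305.2  190.3] [-1.799e+02  1.000e-01  1.090e+01] 65.9953552623091 [-0.8 -0.3  0.1] 35.65
rows shift cm [-0.85  0.11 16.69] turn rad 0.001  at [ 671.8 -304.9  190.9] [-1.799e+02  1.000e-01  1.090e+01] t 35.7
```

```bash

python3 -m crank '[[-0.85,0.2,5,0,6.6],[-0.85,0.2,10,0,6.6],[-0.85,0.2,14,0,6.6],[-0.85,0.2,16,0,6.6],[-0.85,0.2,16.7,0,6.6],[-0.85,0.2,16.7,0,6.6],[-0.85,0.2,16.7,0,5],[-0.85,0.2,16.7,0,5],[-0.85,0.2,16.7,0,5],[-0.85,0.2,16.7,0,5],[-0.85,0.2,16.7,0,5]]' 50 | tr '\n' ' '
python3 -m crank '[[0,0,-2,0,5],[0,0,-6,0,5],[0,0,-12,0,5],[0,0,-12,0,5],[0,0,-12,0,5]]' | tr '\n' ' '
python3 held.py; python3 -c "
from h import *
to(588.5,12,140,3.1)"
```

```text
time: 36.8 tool_pos: [666.2, -311.1, 28.5] tcp_rot: [179.8, -0.3, 10.8] ft_force: [-0.3, 1.1, 7.5] finger_gap: 52.8 grip_force: 53.2 time: 37.3 tool_pos: [666.5, -311.4, 151.5] tcp_rot: [179.7, -0.4, 10.8] ft_force: [0.2, 0.4, -1.6] finger_gap: 52.6 grip_force: 52.6 held: far edge x [18.5 41.3 41.4] top z 14.8 y [-21.6  21.6] 8472
slope z/x,z/y [7.3000e-02 3.0000e-03 1.3286e+01]
rows shift cm [ -1.47 -33.13   0.68] turn rad 0.135  at [ 665.  -310.6  147.7] [179.8  -0.2  10.8] t 37.4
```

```bash

python3 -m crank '[[-1.5,-3,-1,0.02,5],[-2.5,-7,-1.5,0.04,5],[-3,-11,-1.5,0.06,5],[-3,-15.5,-1.5,0.09,5],[-3,-20,-1.5,0.11,5],[-2.5,-24.5,-1,0.135,5],[-2,-28.5,0,0.135,5],[-1.6,-31.5,0.7,0.135,5],[-1.45,-33.1,0.7,0.135,5],[-1.45,-33.1,0.7,0.135,5],[-1.45,-33.1,0.7,0.135,5],[-1.45,-33.1,0.7,0.135,5]]' | tr '\n' ' '
python3 held.py; python3 -c "
from h import *
to(589,12.2,79,3.1)"
```

```text
time: 38.55 tool_pos: [587.9, 11.0, 137.8] tcp_rot: [180.0, -0.0, 3.0] ft_force: [0.2, -0.2, -0.2] finger_gap: 52.8 grip_force: 52.6 held: far edge x [18.7 41.5 41.6] top z 14.7 y [-21.5  21.5] 8516
slope z/x,z/y [7.4000e-02 2.0000e-03 1.3164e+01]
rows shift cm [ 0.11 -0.12  5.89] turn rad -0.002  at [588.   11.  137.9] [180.  -0.   3.] t 38.6
```

```bash

python3 -m crank '[[0.05,-0.1,2.5,0,5],[0.05,-0.1,4.5,0,5],[0.05,-0.1,5.4,0,5],[0.05,-0.1,5.8,0,5],[0.05,-0.1,6,0,5],[0.05,-0.1,6.1,0,5],[0.05,-0.1,6.1,0,5],[0.05,-0.1,6.1,0,5]]' | tr '\n' ' '
```

```text
time: 39.4 tool_pos: [588.7, 13.4, 77.6] tcp_rot: [180.0, -0.1, 3.1] ft_force: [-0.8, -0.0, -0.9] finger_gap: 52.7 grip_force: 52.6
```

```bash

python3 -m crank '[[0,0,0.1,0,5],[0,0,0.15,0,5],[0,0,0.15,0,5],[0,0,0.15,0,5]]' | tr '\n' ' '
python3 -m crank '[[0,0,0,0,6.7],[0,0,0,0,6.7],[0,0,0,0,6.7],[0,0,-1,0,6.7],[0,0,-5,0,6.7],[-2,0,-9,0,6.7],[-2,0,-11,0,6.7],[-2,0,-11,0,6.7],[-2,0,-11,0,6.7],[-2,0,-11,0,6.7]]' | tr '\n' ' '
python3 pile.py; python3 outl.py
```

```text
time: 39.8 tool_pos: [589.7, 13.5, 77.4] tcp_rot: [180.0, -0.2, 3.1] ft_force: [-1.3, 0.4, 8.0] finger_gap: 53.0 grip_force: 53.6 time: 40.8 tool_pos: [567.4, 12.4, 183.9] tcp_rot: [-180.0, 0.1, 3.1] ft_force: [0.5, -0.2, -0.5] finger_gap: 66.8 grip_force: 0.0 pile top 62.8 [588.8  12. ] [84.3 55.1] 3.1 slope [-2.0000e-03  1.0000e-03  6.2802e+01] n 6001 6126
off along,across 1.735704862178138 -0.08399899206611629
[219 103  69  95 582] ((591.207275390625, 12.039100646972656), (95.29930114746094, 67.47266387939453), 3.107853651046753) 21.41513056003616
```

Green is on the pile. Last is the small red case.

```bash
python3 -c "
from h import *
to(408,-238,190,-3.6)"
python3 -m crank '[[-17.3,24.1,-1,0.117,6.6],[-17.3,24.1,-1,0.117,6.6],[-17.3,24.1,-1,0.117,6.6],[-17.3,24.1,-1,0.117,6.6],[-17.3,24.1,-1,0.117,6.6],[-17.3,24.1,-1,0.117,6.6],[-17.3,24.1,-1,0.117,6.6],[-17.3,24.1,-1,0.117,6.6],[-17.3,24.1,-1,0.117,6.6]]' | tr '\n' ' '
python3 look.py w7; python3 -c "
from h import *
to(399.5,-239.5,24,-3.6)"
```

```text
rows shift cm [-17.25  24.15  -0.6 ] turn rad 0.117  at [567.3  12.4 183.6] [-180.     0.2    3.1] t 40.9
time: 41.75 tool_pos: [408.4, -236.7, 194.4] tcp_rot: [-179.9, 0.1, -3.6] ft_force: [-0.1, 0.4, -0.3] finger_gap: 65.8 grip_force: 0.0 px [53. 46.] xyz [515.4 -82.2  84.9] size 76 16 ang -87.2 [43. 57. 86.]
px [  4. 130.] xyz [474.  -48.3  93.9] size 35 10 ang -14.7 [64. 59. 60.]
px [256. 177.] xyz [ 398.9 -240.6   14.3] size 85 55 ang -3.5 [130.  41.  36.]
px [375. 219.] xyz [ 341.3 -373.    19.7] size 117 76 ang 61.2 [155.  43.  39.]
px [147. 213.] xyz [ 365.5 -115.6   22.5] size 61 35 ang -2.3 [120. 117. 100.]
px [ 11. 274.] xyz [303.7  42.7  41.1] size 38 16 ang -2.1 [22.  8. 27.]
[ 408.4 -236.7  194.4] [-1.799e+02  1.000e-01 -3.600e+00] 65.75658851493993 [-0.1  0.4 -0.3] 41.75
rows shift cm [-0.88  0.38 17.06] turn rad 0.001  at [ 408.7 -236.4  194.5] [-1.799e+02  1.000e-01 -3.500e+00] t 41.8
```

View pics/w7.png

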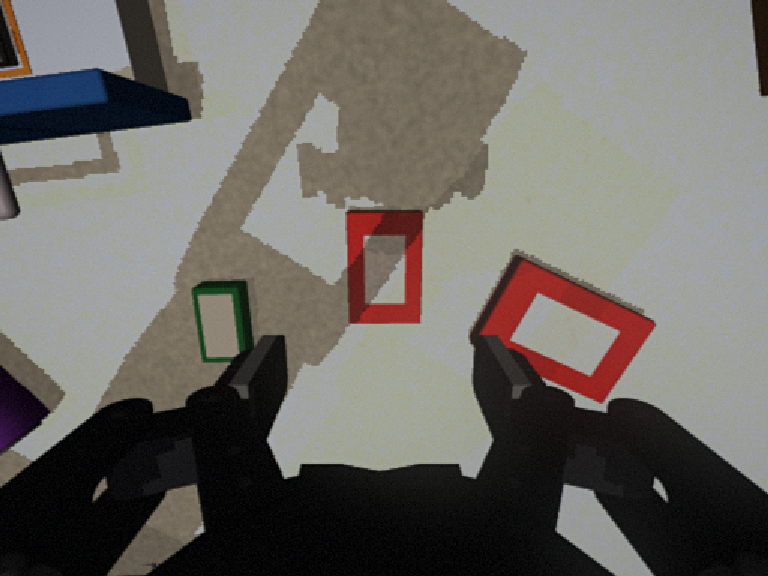

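The red case at (385,267) is the 85x55 one. The bigger red at (565,330) and the coverslip box at (222,320) are clear of the fingers.

```bash

python3 -m crank '[[-0.9,0.4,5,0,6.6],[-0.9,0.4,10,0,6.6],[-0.9,0.4,14,0,6.6],[-0.9,0.4,16,0,6.6],[-0.9,0.4,17,0,6.6],[-0.9,0.4,17,0,6.6],[-0.9,0.4,17,0,5],[-0.9,0.4,17,0,5],[-0.9,0.4,17,0,5],[-0.9,0.4,17,0,5],[-0.9,0.4,17,0,5]]' 50 | tr '\n' ' '
python3 -m crank '[[0,0,-2,0,5],[0,0,-6,0,5],[0,0,-11,0,5],[0,0,-14,0,5],[0,0,-14,0,5],[0,0,-14,0,5]]' | tr '\n' ' '
python3 held.py; python3 -c "
from h import *
to(588.5,12,150,3.1)"
```

```text
time: 42.9 tool_pos: [400.3, -241.7, 26.7] tcp_rot: [179.9, -0.1, -3.6] ft_force: [0.6, 0.9, 6.9] finger_gap: 53.1 grip_force: 53.2 time: 43.5 tool_pos: [399.5, -241.4, 166.0] tcp_rot: [179.9, -0.1, -3.6] ft_force: [-0.5, 0.2, -1.0] finger_gap: 52.9 grip_force: 52.9 held: far edge x [18.8 41.5 41.6] top z 13.0 y [-21.5  21.6] 8689
slope z/x,z/y [ 0.076  0.    11.366]
rows shift cm [ 17.34 -26.43   1.45] turn rad -0.117  at [ 398.7 -240.8  164.6] [-180.     0.    -3.6] t 43.5
```

```bash

python3 -m crank '[[2,-3.5,0,-0.02,5],[4,-7,0,-0.04,5],[6.5,-10.5,0,-0.06,5],[9,-14,0,-0.09,5],[11.5,-17.5,0,-0.117,5],[13.5,-21,0,-0.117,5],[15.5,-24,0.5,-0.117,5],[17,-26,1.4,-0.117,5],[17.3,-26.4,1.4,-0.117,5],[17.3,-26.4,1.4,-0.117,5],[17.3,-26.4,1.4,-0.117,5],[17.3,-26.4,1.4,-0.117,5]]' | tr '\n' ' '
python3 held.py; python3 -c "
from h import *
to(588.5,11.9,91,3.1)"
```

```text
time: 44.75 tool_pos: [587.9, 10.5, 151.1] tcp_rot: [180.0, 0.0, 3.0] ft_force: [1.0, -0.2, -0.2] finger_gap: 53.0 grip_force: 52.9 held: far edge x [18.6 41.3 41.4] top z 13.0 y [-21.6  21.6] 8677
slope z/x,z/y [ 7.7000e-02 -1.0000e-03  1.1376e+01]
rows shift cm [ 0.05 -0.14  6.04] turn rad -0.002  at [588.1  10.5 151.4] [180.   0.   3.] t 44.8
```

```bash

python3 -m crank '[[0,-0.15,2.5,0,5],[0,-0.15,4.5,0,5],[0,-0.15,5.4,0,5],[0,-0.15,5.8,0,5],[0,-0.15,6,0,5],[0,-0.15,6.1,0,5],[0,-0.15,6.1,0,5],[0,-0.15,6.1,0,5]]' | tr '\n' ' '
```

```text
time: 45.6 tool_pos: [588.9, 13.0, 91.1] tcp_rot: [180.0, -0.1, 3.1] ft_force: [0.7, 0.6, -0.2] finger_gap: 52.9 grip_force: 52.9
```

```bash

python3 -m crank '[[0,-0.05,0.1,0,5],[0,-0.05,0.2,0,5],[0,-0.05,0.2,0,5],[0,-0.05,0.2,0,5]]' | tr '\n' ' '
```

```text
time: 46.0 tool_pos: [589.5, 13.6, 89.8] tcp_rot: [180.0, -0.1, 3.1] ft_force: [-0.4, -0.4, 5.3] finger_gap: 53.2 grip_force: 53.5
```

```bash

python3 -m crank '[[0,0,0,0,6.7],[0,0,0,0,6.7],[0,0,0,0,6.7],[0,0,-1,0,6.7],[0,0,-5,0,6.7],[-2,0,-9,0,6.7],[-2,0,-11,0,6.7],[-2,0,-11,0,6.7],[-2,0,-11,0,6.7],[-2,0,-11,0,6.7]]' | tr '\n' ' '
python3 pile.py; python3 outl.py; python3 - <<'E'
from h import *
for n in("top","scene"):
    im,W=cloud(n); np.savez(n,im=im,W=W); save(im,n+"2",1.5); show([b for b in blobs(im,W) if b[1][0]<720 and abs(b[1][1])<450])
E
```

```text
time: 47.0 tool_pos: [567.7, 12.5, 197.0] tcp_rot: [-180.0, 0.1, 3.1] ft_force: [-1.2, 0.6, 0.2] finger_gap: 67.4 grip_force: 0.0 pile top 76.8 [588.3  12.2] [84.3 55.2] 3.0 slope [-1.0000e-03  1.0000e-03  7.6807e+01] n 6023 6208
off along,across 1.2133000559244542 0.09708393356215174
[220 103  67  10 300] ((634.8681030273438, 14.301286697387695), (8.844783782958984, 67.23043823242188), 3.087287425994873) 21.356266200665587
px [233. 118.] xyz [708.1  24.2 116.5] size 387 263 ang 1.0 [100.  97.  92.]
px [134. 136.] xyz [715.1 296.1  57.1] size 45 43 ang 46.0 [120. 122.  46.]
px [116. 137.] xyz [709.6 352.6  57.2] size 46 44 ang -10.0 [120. 121.  45.]
px [367. 156.] xyz [ 666.6 -431.8   57. ] size 44 44 ang -50.8 [119.  48.  45.]
px [201. 189.] xyz [487.1  74.4  89.9] size 123 61 ang -89.0 [112.  87.  93.]
px [113. 206.] xyz [497.2 351.5  26.7] size 155 22 ang 0.4 [32. 32. 30.]
px [136. 209.] xyz [484.4 274.7  58.9] size 120 47 ang 8.6 [93. 90. 84.]
px [263. 251.] xyz [ 367.6 -113.    24.6] size 59 34 ang -3.0 [118. 120. 121.]
px [348. 261.] xyz [ 342.4 -370.8   21.5] size 118 76 ang 61.8 [120.  45.  42.]
px [149. 266.] xyz [312.1 230.1  13.3] size 98 12 ang -15.0 [42. 36. 34.]
px [272. 135.] xyz [306.4  75.5  57.3] size 52 44 ang 44.0 [55.  21.  68.5]
px [354. 157.] xyz [485.3 271.1  56.7] size 121 43 ang 5.4 [89. 84. 80.]
px [376. 157.] xyz [498.1 351.3  24.2] size 158 23 ang 0.6 [16. 16. 15.]
px [316. 234.] xyz [708.9  20.8 114.5] size 393 263 ang 2.5 [133. 126. 124.]
px [228. 169.] xyz [ 368.8 -113.7   21.9] size 61 35 ang -2.1 [119.  146.  124.5]
px [145. 187.] xyz [ 343.1 -371.6   19.5] size 118 79 ang 61.5 [166.  83.  80.]
px [409. 205.] xyz [713.7 323.5  55.3] size 105 47 ang -84.6 [157. 152.  43.]
px [144. 282.] xyz [ 667.8 -433.7   55.6] size 46 45 ang 51.0 [173.  50.  46.]
```

View pics/scene2.png

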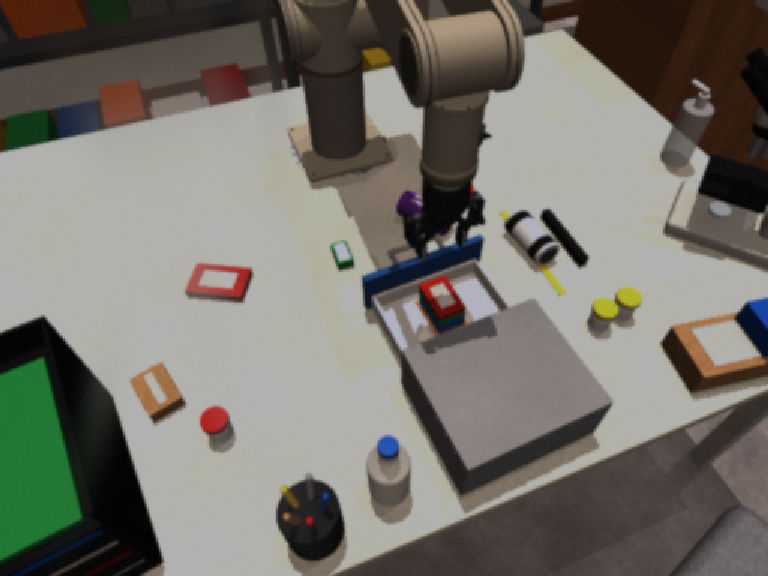

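The scene view shows the pile of four at (440,305), the tube on the line at (530,238), and everything else in place. Now I push the drawer shut, with closed fingers against the bar.

```bash
python3 -c "
from h import *
to(415,3,97,3.2)"
python3 -m crank '[[-4,0,0,0,1],[-8,0,0,0,0],[-12,0,0,0,0],[-15.3,-0.0,0,0,0],[-15.3,0,3,0,0],[-15.3,0,7,0,0],[-15.3,0,10,0,0],[-15.3,0,10,0,0],[-15.3,0,10,0,0],[-15.3,0,10,0,0]]' | tr '\n' ' '
```

```text
rows shift cm [-15.26   0.13  10.01] turn rad -0.002  at [567.6  12.5 196.6] [-180.     0.2    3.1] t 47.1
time: 48.15 tool_pos: [416.9, 4.1, 100.1] tcp_rot: [180.0, -0.1, 3.1] ft_force: [0.1, 0.3, 0.2] finger_gap: -0.0 grip_force: 0.0
```

```bash

python3 -m crank '[[0.5,0,0.3,0,0],[1.2,0,0.3,0,0],[1.9,0,0.3,0,0],[2.5,0,0.3,0,0],[3,0,0.3,0,0],[3.5,0,0.3,0,0],[4.1,0,0.3,0,0],[4.8,0,0.3,0,0],[5.6,0,0.3,0,0],[6.4,0,0.3,0,0],[7.2,0,0.3,0,0],[8,0,0.3,0,0],[8.8,0,0.3,0,0],[9.6,0,0.3,0,0],[10.4,0,0.3,0,0],[11.2,0,0.3,0,0],[12,0,0.3,0,0],[12.7,0,0.3,0,0],[13.2,0,0.3,0,0],[13.5,0,0.3,0,0]]' | tr '\n' ' '
python3 -m crank '[[0.4,0,0,0,0],[1,0,0,0,0],[1.7,0,0,0,0],[2.4,0,0,0,0],[3.1,0,0,0,0],[3.7,0,0,0,0],[4.2,0,0,0,0],[4.6,0,0,0,0],[4.9,0,0,0,0],[5.1,0,0,0,0],[5.2,0,0,0,0],[5.2,0,0,0,0]]' | tr '\n' ' '
```

```text
time: 50.15 tool_pos: [550.9, 11.6, 95.3] tcp_rot: [-180.0, -0.0, 3.1] ft_force: [-1.3, -0.9, 0.3] finger_gap: -0.2 grip_force: 0.8 time: 51.35 tool_pos: [602.5, 14.3, 95.4] tcp_rot: [-180.0, -0.0, 3.1] ft_force: [-1.1, 0.9, -0.6] finger_gap: 0.5 grip_force: 0.1
```

Continuing gently until the stop is felt.

```bash

python3 -m crank '[[0.2,0,0,0,0],[0.4,0,0,0,0],[0.6,0,0,0,0],[0.7,0,0,0,0],[0.7,0,0,0,0]]' | tr '\n' ' '
python3 -m crank '[[0.1,0,0,0,0],[0.2,0,0,0,0],[0.3,0,0,0,0],[0.3,0,0,0,0]]' | tr '\n' ' '
```

```text
time: 51.85 tool_pos: [609.6, 14.7, 95.3] tcp_rot: [-180.0, -0.0, 3.1] ft_force: [-0.6, 0.2, 0.7] finger_gap: -0.3 grip_force: 0.1 time: 52.25 tool_pos: [612.3, 14.9, 95.3] tcp_rot: [-180.0, 0.0, 3.1] ft_force: [-1.6, -0.1, 0.7] finger_gap: 0.5 grip_force: 1.1
```

```bash

python3 -m crank '[[0.1,0,0,0,0],[0.2,0,0,0,0],[0.3,0,0,0,0],[0.3,0,0,0,0]]' | tr '\n' ' '
python3 -m crank '[[0.1,0,0,0,0],[0.2,0,0,0,0],[0.2,0,0,0,0]]' | tr '\n' ' '
```

```text
time: 52.65 tool_pos: [612.7, 14.9, 95.1] tcp_rot: [-180.0, 0.4, 3.1] ft_force: [-18.4, -1.1, 13.0] finger_gap: -0.3 grip_force: 9.0 time: 52.95 tool_pos: [612.9, 14.9, 95.0] tcp_rot: [-180.0, 0.6, 3.1] ft_force: [-28.1, -1.6, 20.1] finger_gap: -0.1 grip_force: 14.4
```

```bash

python3 -m crank '[[-1,0,0,0,0],[-4,0,0,0,0],[-6,0,-4,0,0],[-8,0,-9,0,0],[-9,0,-14,0,0],[-9,0,-16,0,0],[-9,0,-16,0,0],[-9,0,-16,0,0]]' | tr '\n' ' '
python3 - <<'E'
from h import *
s=sense(); im,W=cloud("wrist",s); z=W[...,2]; save(im,"w8",1.2)
m=(z>86)&(z<100)&(W[...,0]>560)&(W[...,0]<645)&(abs(W[...,1]-15)<40); p=W[m]
for y in (-15,5,25,45):
    k=p[abs(p[:,1]-y)<5]; print(y,len(k), np.percentile(k[:,0],[2,50,98]).round(1) if len(k) else "")
for n in("top","scene"):
    im,W=cloud(n); save(im,n+"3",1.5); show([b for b in blobs(im,W) if b[1][0]<720 and abs(b[1][1])<450])
print(s["ft_force"],s["time"])
E
```

```text
time: 53.75 tool_pos: [528.1, 10.2, 256.0] tcp_rot: [180.0, -0.1, 3.1] ft_force: [-0.3, -0.5, -0.2] finger_gap: -0.3 grip_force: 0.0 -15 117 [624.4 628.7 633.3]
5 116 [623.4 627.4 632.2]
25 121 [622.2 626.5 631.1]
45 127 [621.2 626.  631.3]
px [134. 136.] xyz [714.5 295.3  57.4] size 45 44 ang 9.0 [120. 121.  46.]
px [116. 137.] xyz [709.8 353.5  57.3] size 46 43 ang 46.9 [119. 120.  45.]
px [367. 156.] xyz [ 666.7 -432.3   56.8] size 45 44 ang -49.8 [118.  48.  45.]
px [113. 205.] xyz [497.3 351.8  26.6] size 156 21 ang 0.2 [32. 32. 30.]
px [136. 209.] xyz [485.3 274.3  59. ] size 121 46 ang 7.2 [92. 89. 83.]
px [189. 243.] xyz [383.1 118.2  58.9] size 35 18 ang -87.6 [67. 41. 71.]
px [263. 251.] xyz [ 367.2 -113.1   23.9] size 60 34 ang -2.4 [117. 118. 120.]
px [348. 261.] xyz [ 342.3 -370.6   21.4] size 117 77 ang 61.4 [119.  44.  41.]
px [317. 135.] xyz [327.7 224.4  11.7] size 125 13 ang -12.0 [51. 37. 36.]
px [283. 143.] xyz [339.3  88.8  52.9] size 122 46 ang 37.9 [48. 19. 57.]
px [354. 157.] xyz [486.2 272.3  56.8] size 123 42 ang 5.3 [83.5 79.  75.5]
px [376. 157.] xyz [499.3 351.3  24.2] size 158 22 ang 0.4 [16. 15. 14.]
px [228. 169.] xyz [ 367.1 -113.6   22.4] size 62 35 ang -0.3 [114. 142. 122.]
px [146. 187.] xyz [ 342.6 -372.    19.6] size 119 80 ang 60.4 [159.   79.   75.5]
px [409. 205.] xyz [713.6 323.1  55.3] size 106 47 ang -86.3 [150. 148.  40.]
px [144. 282.] xyz [ 667.4 -433.    55.7] size 46 44 ang -10.8 [165.  47.  43.]
[-0.32725844 -0.48566334 -0.24779016] 53.75
```

View pics/scene3.png

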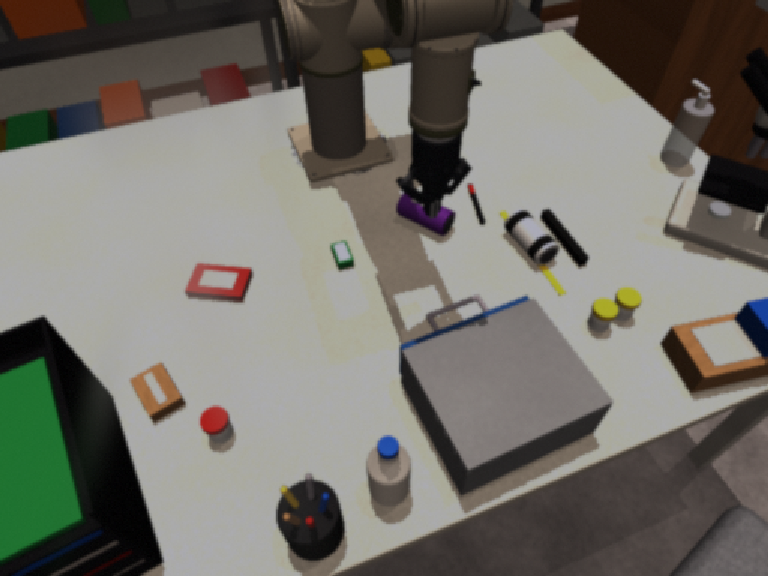

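The drawer is shut: the handle at (457,312) reads within 1 mm of its starting position. The tube at (530,238) is still on the line and the robot touches nothing.

```bash
python3 -c "
from bench import hand_in
print(hand_in())"
```

```text
the job is handed in; nothing more can be done
None
```

The job is handed in: the tube lies about 2 mm off the line's axis, all four cases that were there (case3 was absent) are piled within about 2 mm of the outline, and the drawer is shut; no verdict came back.

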